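Draw the guide stick from under the boards and fit it to the slab board

ROBOT

A 7-joint arm with a two-finger parallel gripper is mounted at the origin on a cart in front of the work surface, level with it; the furniture and walls round the work are solid. World frame = base frame: x ahead of the robot, y to its left, z up, the work surface at z = 0. Lengths are in m, angles in rad, forces in N, time in s.
With the tool pointing down it reaches from about 0.425 to 0.925 m from the base axis. Payload 6.8 kg.
Tool frame: the origin (TCP) lies on the centre line of the jaws, within the pads' length; the fingertips stand 25 mm ahead of it and the grasp point (between the pads) lies 6 mm ahead of it; z points along the fingers, y is the direction in which the jaws open and shut (so a half turn about z gives the same grasp; the last joint's range is limited). The gripper opens to 85 mm and grips with 20 to 120 N. Pads are 22 mm wide; open, the fingers measure 114 mm over their backs; the gripper's body (76 mm by 85 mm) begins 54 mm behind the grasp point. The pads swing forward as they close: fully open they stand 13 mm farther back than shut.
Start: joints at [0.626, 0.477, 0.022, 1.555, -0.011, 1.109, -0.083], TCP at [0.501, -0.452, 0.224] pointing down, gripper open.
Joint ranges: [-2.96, 2.96], [-0.34, 2.1], [-1.41, 1.46], [0.24, 2.44], [-1.37, 4.51], [0.17, 1.92], [-2.96, 2.96]. Speed limits (rad/s): [2.39, 2.39, 3.14, 3.14, 3.14, 3.14, 3.14].

INTERFACE

Orientations are given as a unit quaternion [w, x, y, z].
In Python, from station import status, cams, order, models gives the robot as it stands.
- The arm moves only by the tool move_arm, never from a script. Its argument "steps" is one flat list of numbers, 7 for each row, row after row: the gripper's target within -1 to 1 (fully open at 1, half-way at 0, shut at -1), then the shift along the world's x, y, z in cm, then the turn, a rotation vector about the world's x, y, z in degrees. A call has 1 to 8 rows; each row shifts and turns the commanded pose from where the row before left it; what a row does not reach is not made up. A row lasts 1/10 s, in which the tool goes at most 50 mm and 8.59 degrees, less where a joint would pass 70% of its speed; a pose out of reach is approached as far as the arm can. A call with a gripper value outside its range is refused whole. The fingers move at their own pace and stop on an object; "newtons" is the grip in N (left out, the last holds). Time passes only in rows, so rows that do not move let the fingers close. It gives the time, the measured TCP pose, the force and the opening at its end, in the units of the state.
- status.get_obs(): the state, without advancing time (a new reading comes with each control period).
- cams.read_camera(name): name is "side" or "top"; returns a dict with "pixels" (480x640x3 uint8, red, green, blue), "mtx" (3x3 intrinsics, pixels), "dist_coeffs" ([k1, k2, p1, p2, k3] as OpenCV has them; the pictures are not rectified), "T" (4x4, takes a point from camera to world coordinates). Camera axes: x right, y down, z forward; pixel columns grow to the right and rows downward; lengths in m; the calibration is good to about 2 mm. A picture is of the moment at which its call begins. There is no depth.
- order.hand_in(): hands the job in, once; it reports no verdict.
Trained networks look in the newest picture that a camera, given by its name, has taken for a name from the list of things; names that differ only in an ending like _2 or _b are one class to them, and where a whole thing is asked for, a point or a joint stands for the part that bears it (a point fixed in the world has none). Each returns a list of dicts, best first, with "score" (0 to 1); they miss things now and then, are a little off and sometimes report something else, mostly with a low value. They report only what shows in the picture. A call takes as long as a camera call.
- models.silhouettes(camera, query): "region" (480x640 bool, what is visible of it) and "box" ([centre column, centre row, width, height] in pixels, round what is visible of it).
- models.place_of(camera, query): "position" ([row, column] in pixels: a listed point, or the origin of a listed thing).
The state is a dict: "t": time; "q": joint angles; "joint_vel": joint speeds; "joint_torque": joint torques, N m; "eef_pos": TCP position; "tool_rot": TCP orientation; "contact_force": force on the tool from outside, world axes, zero at the start; "torque": the same for the moment, N m; "gripper_width": opening from 0.0 (shut) to 1.0 (fully open).
Only numpy, scipy, OpenCV 4.12 (cv2) and the standard library are available. Lean on these libraries where they do the work, as an engineer would, in place of code of your own. Each camera call takes 0.05 s, during which the arm holds its last target.

TASK

Draw the flat guide stick out from under the stack of boards, so that the boards settle onto their stand with the cup still standing on them. Then lay the stick flat in the empty channel of the slab board, with one end up to the channel's end stop, and turn the wooden catch across it to hold it down. Do not lift or topple the boards or the cup, and leave the tape roll, the stone and the small clay disc alone.

Things in the scene. Friction and masses are not known exactly. Their poses are not given: they have to be found in the camera images.
- stack_stand: Low pale wooden stand, fixed: base board 118 (x) x 126 (y) x 15 mm, front edge at x = -66 mm, with two upright smooth steel pins (12 mm thick, tops 54 mm above the bench) at x = -49, y = +-42 mm. Origin on the bench under the middle of the boards. Its -x axis is the way out for the stick, between the pins, which keep the boards from following.
- stand_top (a point): Point on the upper face of the stand's base board (15 mm above the bench), above the stand's origin, same axes.
- stick_center (a point): Centre of the guide stick, a loose flat wooden bar 140 (x, length) x 30 (y) x 8 mm (z), 40 g, on the stand under the boards, its length nearly along the stand's x. Its -x end is the free one: it sticks out about 85 mm in front of the boards and 60 mm beyond the stand's front edge, its underside there 15 mm clear of the bench; about 55 mm is under the boards.
- boards_center (a point): Centre (half-way up) of the stack of boards: four thin boards glued into one loose block 84 (x) x 132 (y) x 37 mm, 0.24 kg, resting on the stick alone, its front face 0 to 4 mm behind the pins. When the stick is drawn away it goes down 8 mm onto the stand, its rear first; if the stick is raised or tipped while it is drawn, the boards tip with it.
- cup_center (a point): Centre (half-way up) of the pierced clay cup, a loose open round cup 72 mm across and 54 mm high with small windows, standing on top of the boards.
- slab_board: Slab-rolling board, fixed, origin on the bench. Its plywood base is 12 mm thick and spans x = -88 to +30, y = -53 to +53 mm. A twin of the guide stick is glued on along x at y = +36 mm (x = -70 to +70 mm, top 20 mm above the bench). The empty channel runs along x at y = -25 mm. The glued stick, and one laid in the channel, reach 40 mm beyond the base at +x.
- channel_center (a point): Where the middle of the stick's underside belongs: on the channel floor (12 mm above the bench), axes as the slab board's. Channel 40 mm wide between two lips 6 mm high, from x = -66 to +10 mm; end stop, 6 mm high, with its face at x = -75 mm. The +x end is open: there the stick's last 40 mm overhang the base and can be held while it is laid down.
- catch (a joint): Angle of the turn catch, a dark wooden bar 62 x 14 x 7 mm lying level (23 to 30 mm above the bench, 3 mm over a laid stick) on an upright pivot between channel and glued stick. 0: along the slab board's +x, beside the channel; grows clockwise seen from above; 1.57: square across the channel; stops at -0.7 and 1.62. Stays where left (0.03 N m friction). Starts clear of the channel.
- catch_hinge (a point): Point on the catch's vertical pivot axis (at x = -48, y = +10 mm of the slab board), half-way up the catch bar.
- catch_post (a point): Point on the axis of the upright round post by which the catch is turned: 12 mm thick, standing on the catch bar 44 mm from the pivot, from 30 to 63 mm above the bench; this point is 51 mm above the bench.
- tape: Small roll of paper tape lying flat, 57 mm across, 19 mm high, origin under its centre. Bystander.
- disc: Small clay disc, 28 mm across, 18 mm high, origin under its centre. Bystander.
- stone: Rough stone 40 x 52 x 28 mm, origin under its centre. Bystander.

How it is judged:
By the outcome, as a careful person would: the job done as asked, in the order asked, and still so for the second after the job is handed in, with the robot touching nothing.
It also fails if it takes over 54 s, if anything falls off the work surface, if the arm or the gripper's body presses on something with over 40 N, if the wrist force passes 120 N, or if a joint passes its speed limit or range.

## Working session

There is one attempt and no reset: what is moved stays moved. The work goes in short steps, Python scripts to look and compute and a tool call to move; the robot and the scene stay as the last step left them, time stands still between calls to the robot, and variables do not carry over. Pictures are saved under pics/ and viewed, and the job is handed in when it is done.

Besides the shell and the picture viewer there is one more tool, called after ">>>" as name(argument=value, ...) on one line, values as JSON. move_arm: Moves the arm, as the interface text tells. Its arguments: {"type":"object","properties":{"steps":{"type":"array"},"newtons":{"type":"number"}},"required":["steps"]}

```bash
ls; mkdir -p pics; cat > h.py <<'E'
import numpy as np, cv2, json
from station import status, cams, order, models
def snap(n,fn):
    c=cams.read_camera(n); cv2.imwrite('pics/'+fn,cv2.cvtColor(c['pixels'],cv2.COLOR_RGB2BGR)); return c
E
python3 - <<'E'
from h import *
import pickle
o=status.get_obs(); print(o)
C={}
for n in ('side','top'):
    c=snap(n,n+'0.png'); C[n]=c; print(n,c['mtx'].tolist(),c['dist_coeffs'],np.round(c['T'],3).tolist())
    P={}
    for q in ['stack_stand','stand_top','stick_center','boards_center','cup_center','slab_board','channel_center','catch','catch_hinge','catch_post','tape','disc','stone']:
        r=models.place_of(n,q); print(q,[(np.round(x['position'],1).tolist(),round(x['score'],2)) for x in r[:2]])
        P[q]=r
    C[n+'P']=P
pickle.dump(C,open('c0.pkl','wb'))
print(status.get_obs()['t'])
E
```

```text
pics
{'t': 0.0, 'q': array([ 0.62592744,  0.47779603,  0.02237063,  1.55646398, -0.01151483,
        1.1093373 , -0.08310926]), 'joint_vel': array([-0.00108131,  0.00120135, -0.00097612,  0.00170334, -0.00061705,
        0.0001662 ,  0.00089427]), 'joint_torque': array([ 1.59729072e-03, -5.96454763e+01,  1.60909865e+00, -2.81204081e+01,
        1.24763240e-02,  9.29223635e-03,  4.02675926e-05]), 'eef_pos': array([ 0.50068937, -0.45176427,  0.22252379]), 'tool_rot': array([-8.26110599e-04,  9.13750545e-01,  4.06274614e-01, -4.44412263e-04]), 'contact_force': array([-0.31966167, -0.0496917 , -0.23427467]), 'torque': array([ 0.00408359, -0.01318683,  0.03380055]), 'gripper_width': 0.9989998015861635}
side [[567.3990068705035, 0.0, 313.2978489673189], [0.0, 567.3990068705035, 244.84170735870632], [0.0, 0.0, 1.0]] [0.02411697 0.         0.         0.         0.        ] [[0.947, -0.198, 0.252, 0.323], [-0.319, -0.528, 0.787, -0.757], [-0.022, -0.826, -0.564, 0.539], [0.0, 0.0, 0.0, 1.0]]
stack_stand [([233.8, 305.6], 0.68)]
stand_top [([226.8, 304.8], 0.63), ([232.3, 304.8], 0.5)]
stick_center [([244.9, 299.2], 0.71), ([326.9, 302.7], 0.47)]
boards_center [([215.3, 305.0], 0.79)]
cup_center []
slab_board [([345.9, 303.7], 0.8)]
channel_center [([323.0, 301.3], 0.9)]Traceback (most recent call last):
  File "<stdin>", line 9, in <module>
ValueError: it knows: boards_center, catch_hinge, catch_post, channel_center, cup_center, disc, slab_board, stack_stand, stand_top, stick_center, stone, tape
```

```bash

python3 - <<'E'
from h import *
import pickle
C={}
for n in ('side','top'):
    c=snap(n,n+'0.png'); C[n]=c; 
    if n=='top': print(n,c['mtx'].tolist(),c['dist_coeffs'],np.round(c['T'],3).tolist())
    P={}
    for q in ['stack_stand','stand_top','stick_center','boards_center','cup_center','slab_board','channel_center','catch_hinge','catch_post','tape','disc','stone']:
        r=models.place_of(n,q); print(q,[(np.round(x['position'],1).tolist(),round(x['score'],2)) for x in r[:2]])
        P[q]=r
    C[n+'P']=P
pickle.dump(C,open('c0.pkl','wb'))
print(status.get_obs()['t'])
E
```

```text
stack_stand [([232.8, 305.4], 0.72)]
stand_top [([224.9, 304.6], 0.68)]
stick_center [([241.2, 299.6], 0.83)]
boards_center [([214.8, 303.3], 0.91)]
cup_center [([188.9, 299.5], 0.83)]
slab_board [([343.3, 304.5], 0.85)]
channel_center [([325.1, 301.7], 0.91)]
catch_hinge [([329.4, 346.1], 0.62)]
catch_post []
tape [([235.0, 374.3], 0.54)]
disc [([301.1, 219.4], 0.73)]
stone [([260.8, 379.4], 0.57)]
top [[529.557212909107, 0.0, 318.6481918987645], [0.0, 529.557212909107, 236.8502132736933], [0.0, 0.0, 1.0]] [-0.12467109  0.          0.          0.          0.        ] [[0.019, -0.996, 0.092, 0.445], [-0.999, -0.022, -0.029, -0.077], [0.031, -0.092, -0.995, 0.912], [0.0, 0.0, 0.0, 1.0]]
stack_stand []
stand_top []
stick_center [([232.7, 261.3], 0.94)]
boards_center [([216.3, 224.0], 0.26)]
cup_center [([217.9, 222.0], 0.55)]
slab_board [([271.1, 385.0], 0.7)]
channel_center [([269.9, 372.4], 0.66)]
catch_hinge [([235.2, 395.7], 0.97)]
catch_post [([258.8, 412.6], 0.83)]
tape [([155.3, 263.7], 0.73)]
disc [([216.7, 225.2], 0.72), ([318.1, 308.6], 0.69)]
stone [([164.3, 305.0], 0.82)]
1.7
```

View pics/side0.png

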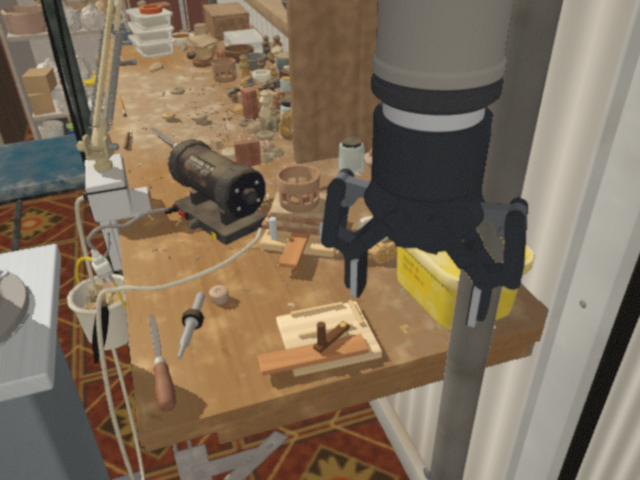

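View pics/top0.png

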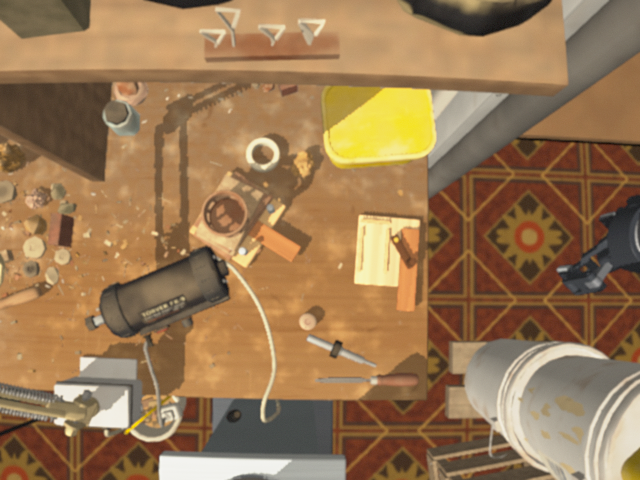

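```bash

python3 - <<'E'
import cv2
t=cv2.imread('pics/top0.png'); s=cv2.imread('pics/side0.png')
def cr(im,x0,y0,x1,y1,k,fn):
    cv2.imwrite('pics/'+fn,cv2.resize(im[y0:y1,x0:x1],None,fx=k,fy=k,interpolation=cv2.INTER_CUBIC))
cr(t,180,150,320,280,5,'t_stack.png'); cr(t,330,200,440,320,5,'t_slab.png')
cr(s,160,140,360,280,4,'s_stack.png'); cr(s,240,285,400,395,5,'s_slab.png')
E
```

```text
(no output)
```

View pics/t_stack.png

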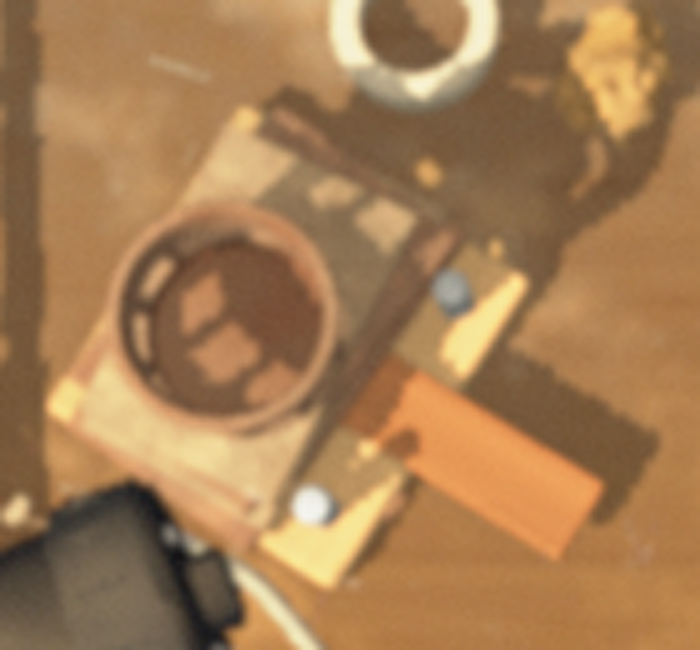

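View pics/t_slab.png

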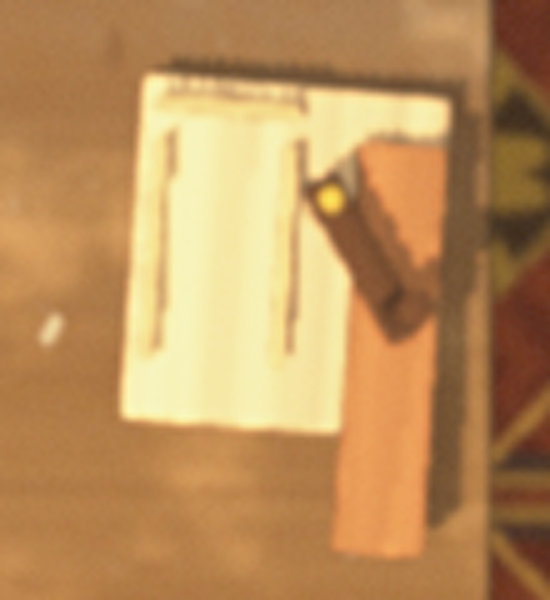

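View pics/s_stack.png

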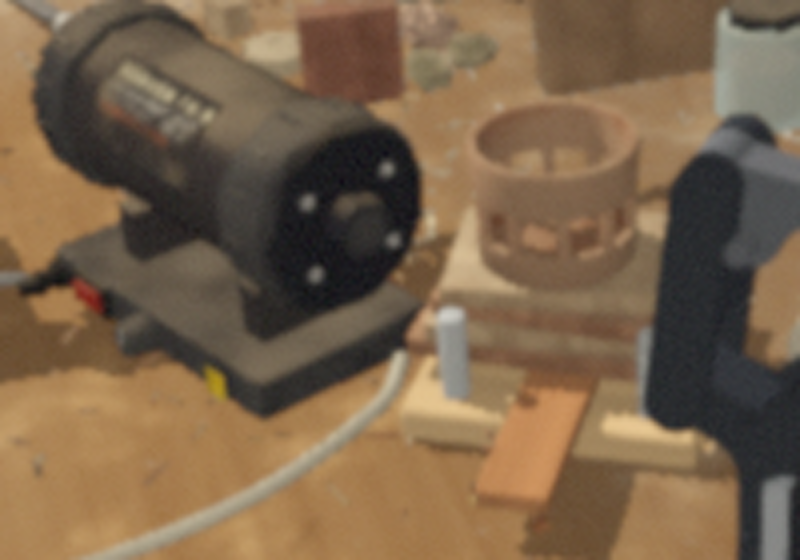

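View pics/s_slab.png

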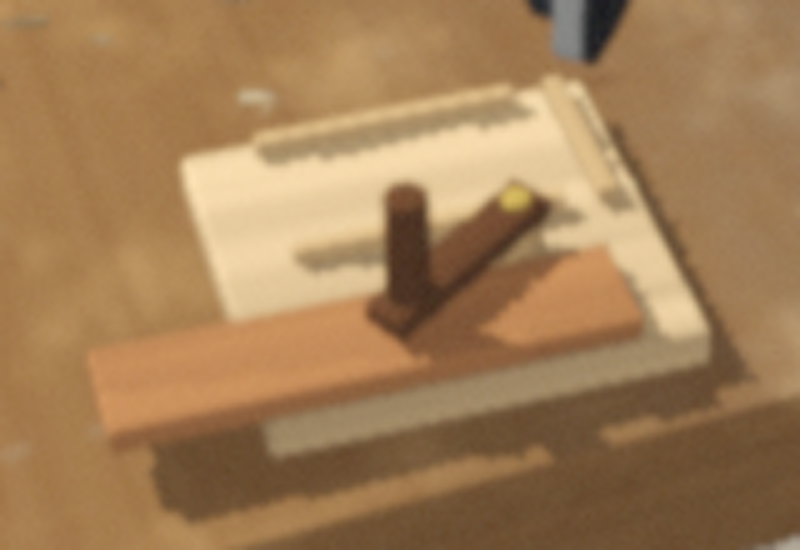

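```bash
cat >> h.py <<'E'
from scipy.optimize import least_squares
import pickle
def proj(c,P):
    Ti=np.linalg.inv(c['T']); 
    return cv2.projectPoints(np.asarray(P,float).reshape(-1,1,3),cv2.Rodrigues(Ti[:3,:3])[0],Ti[:3,3],c['mtx'],c['dist_coeffs'])[0][:,0]
def wpt(pose,L):
    L=np.asarray(L,float)/1000; x,y,a,dz=pose; c,s=np.cos(a),np.sin(a)
    return np.c_[x+c*L[:,0]-s*L[:,1], y+s*L[:,0]+c*L[:,1], L[:,2]+dz]
def fit(C,obs,x0,freez=False):
    # obs: {cam:(px Nx2, local mm Nx3)}
    def f(p):
        pp=list(p)+[0.] if freez else p
        return np.concatenate([(proj(C[n],wpt(pp,L))-np.array(u)).ravel() for n,(u,L) in obs.items()])
    r=least_squares(f,x0[:3] if freez else x0,loss='soft_l1')
    return r.x, f(r.x).reshape(-1,2)
def pix2plane(c,u,z):
    v=cv2.undistortPoints(np.array(u,float).reshape(-1,1,2),c['mtx'],c['dist_coeffs'])[:,0]
    d=np.c_[v,np.ones(len(v))]@c['T'][:3,:3].T; o=c['T'][:3,3]
    return o+d*((z-o[2])/d[:,2])[:,None]
def tri(cs,us):
    A=[];b=[]
    for c,u in zip(cs,us):
        v=cv2.undistortPoints(np.array(u,float).reshape(1,1,2),c['mtx'],c['dist_coeffs'])[0,0]
        d=c['T'][:3,:3]@np.r_[v,1]; d/=np.linalg.norm(d); M=np.eye(3)-np.outer(d,d); A.append(M); b.append(M@c['T'][:3,3])
    return np.linalg.lstsq(np.vstack(A),np.concatenate(b),rcond=None)[0]
E
python3 - <<'E'
from h import *
C=pickle.load(open('c0.pkl','rb'))
def T(l,o,k): return [(a/k+o[0]-.0,b/k+o[1]) for a,b in l]
np.set_printoptions(precision=4,suppress=True)
slab={'top':(T([(145,72),(452,98),(120,418),(333,553),(424,557),(331,198)],(330,200),5),[(-88,-53,12),(-88,53,12),(30,-53,12),(70,21,20),(70,51,20),(-48,10,30)]),
'side':(T([(90,352),(110,435),(185,158),(580,82),(708,335),(516,198)],(240,285),5),[(70,21,20),(70,51,20),(30,-53,12),(-88,-53,12),(-88,53,12),(-48,10,30)])}
stand={'top':(T([(453,288),(313,503),(527,285),(332,588)],(180,150),5),[(-49,-42,54),(-49,42,54),(-66,-63,15),(-66,63,15)]),
'side':(T([(452,313),(403,415)],(160,140),4),[(-49,42,54),(-66,63,15)])}
stick={'top':(T([(605,487),(558,558)],(180,150),5),[(-70,-15,23),(-70,15,23)]),'side':(T([(478,495),(548,502)],(160,140),4),[(-70,15,23),(-70,-15,23)])}
for nm,ob,x0 in (('slab',slab,[.4,-.2,3.1,0]),('stand',stand,[.5,.1,1,0]),('stick',stick,[.5,.1,1,0])):
    for sub in (ob,{'top':ob['top']},{'side':ob['side']}):
        if nm!='slab' and 'top' not in sub and nm!='stick': continue
        p,r=fit(C,sub,x0,freez=len(sub)==1); print(nm,list(sub),p,np.degrees(p[2])); print(r.round(1).tolist())
c,s=C['top'],C['side']
t=lambda a,b: print(tri([c,s],[a,b]))
P=C['topP'];Q=C['sideP']
for q in ('stick_center','cup_center','boards_center','catch_hinge','channel_center','disc','stone','tape','slab_board'):
    if P[q] and Q[q]: print(q); t(P[q][0]['position'][::-1],Q[q][0]['position'][::-1])
E
```

```text
slab ['top', 'side'] [ 0.4801 -0.2218  3.0818 -0.0038] 176.57576213936608
[[0.8, -0.8], [-0.1, -0.9], [0.9, -1.7], [0.3, -1.9], [-0.5, -1.4], [0.0, -1.0], [-1.5, -0.2], [-1.1, 0.2], [-1.5, 0.2], [-0.7, -0.3], [0.1, -0.2], [-1.0, 1.1]]
slab ['top'] [ 0.4777 -0.2208  3.0842] 176.70908430003976
[[0.3, 0.3], [-0.3, 0.1], [0.5, -0.3], [0.2, -0.4], [-0.5, 0.1], [-0.2, 0.2]]
slab ['side'] [ 0.4804 -0.2257  3.0832] 176.6540215786658
[[-0.8, -0.2], [-0.3, 0.3], [-0.8, -0.1], [0.5, -0.7], [1.6, -0.4], [0.3, 0.8]]
stand ['top', 'side'] [ 0.5626  0.0414  1.0178 -0.0052] 58.316467601469824
[[-0.1, -0.4], [-0.3, -0.6], [1.4, -1.2], [-0.0, -0.3], [-1.6, 1.2], [-2.9, -0.4]]
stand ['top'] [0.561  0.0412 1.0219] 58.552951442775246
[[-0.3, 0.0], [-0.5, 0.2], [1.3, -1.0], [-0.1, 0.5]]
stick ['top', 'side'] [ 0.5358 -0.0063  1.0354 -0.0056] 59.32239309865748
[[0.2, -1.9], [0.2, -1.1], [-2.0, -0.0], [-0.8, 0.3]]
stick ['top'] [ 0.5345 -0.0071  1.0097] 57.85420405606515
[[0.2, -0.3], [-0.2, 0.3]]
stick ['side'] [ 0.537  -0.0147  1.0181] 58.33450866998144
[[-0.7, -0.3], [0.7, 0.2]]
stick_center
[ 0.5366 -0.0065  0.0146]
cup_center
[0.5545 0.0508 0.0797]
boards_center
[0.5628 0.0564 0.0241]
catch_hinge
[ 0.5335 -0.235   0.0181]
channel_center
[ 0.4782 -0.1976  0.0102]
disc
[ 0.4897  0.0754 -0.1278]
stone
[ 0.6562 -0.0768 -0.0067]
tape
[ 0.6746 -0.0045 -0.0061]
slab_board
[ 0.4757 -0.2209 -0.0016]
```

>>> move_arm(steps=[0.2,0,4.5,-0.8,0,0,1.3,0.2,0,4.5,-0.8,0,0,1.3,0.2,0,4.5,-0.8,0,0,1.3,0.2,0,4.5,-0.8,0,0,1.3,0.2,0,4.5,-0.8,0,0,1.3,0.2,0,4.5,-0.8,0,0,1.3,0.2,0,4.5,-0.8,0,0,1.3,0.2,0,4.5,-0.8,0,0,1.3])

```text
t: 2.5
eef_pos: [0.5012, -0.0905, 0.1596]
tool_rot: [0.0, 0.873, 0.488, 0.0]
contact_force: [0.9, -0.2, -1.0]
gripper_width: 0.601
```

>>> move_arm(steps=[0.2,0,1.5,-1.5,0,0,0,0.2,0.3,1.2,-1.5,0,0,0,0.2,0,1.1,-1.5,0,0,0,0.2,0,0,-1.5,0,0,0,0.2,0,0,0,0,0,0,0.2,0,0,0,0,0,0])

```text
t: 3.1
eef_pos: [0.5043, -0.0544, 0.0998]
tool_rot: [0.0, 0.873, 0.487, -0.0]
contact_force: [0.3, -0.2, 1.3]
gripper_width: 0.602
```

```bash

python3 - <<'E'
from h import *
o=status.get_obs(); print(o['eef_pos'],o['q'])
C={n:snap(n,n+'1.png') for n in ('top','side')}
for n in C:
    im=cv2.imread(f'pics/{n}1.png'); p=o['eef_pos']
    d=np.array([np.cos(np.radians(-31.5)),np.sin(np.radians(-31.5)),0])
    for off in [p,p+[0,0,-.025],p+d*.03+[0,0,-.02],p-d*.03+[0,0,-.02]]:
        u=proj(C[n],[off])[0]; cv2.circle(im,tuple(int(round(v*16)) for v in u),16,(0,255,0),-1,shift=4); print(n,u)
    x0,y0=(190,140) if n=='top' else (200,120)
    cv2.imwrite(f'pics/{n}1c.png',cv2.resize(im[y0:y0+150,x0:x0+200],None,fx=4,fy=4,interpolation=cv2.INTER_CUBIC))
E
```

```text
[ 0.50430805 -0.0543669   0.09975016] [ 0.12031451  0.37420205 -0.16413428  2.05302342  0.09071061  0.72110056
 -0.65366838]
top [288.08970589 246.82652129]
top [288.50494154 247.97991254]
top [298.74193585 231.81297174]
top [278.05450951 263.78740548]
side [284.56002153 215.14026908]
side [285.40240045 229.2415133 ]
side [304.52060985 228.48146047]
side [266.21018289 224.46176321]
```

View pics/top1c.png

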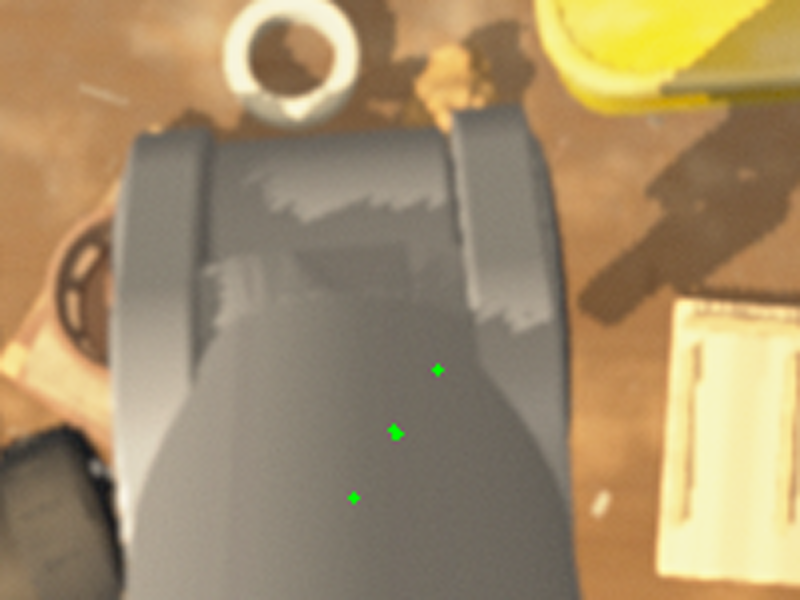

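View pics/side1c.png

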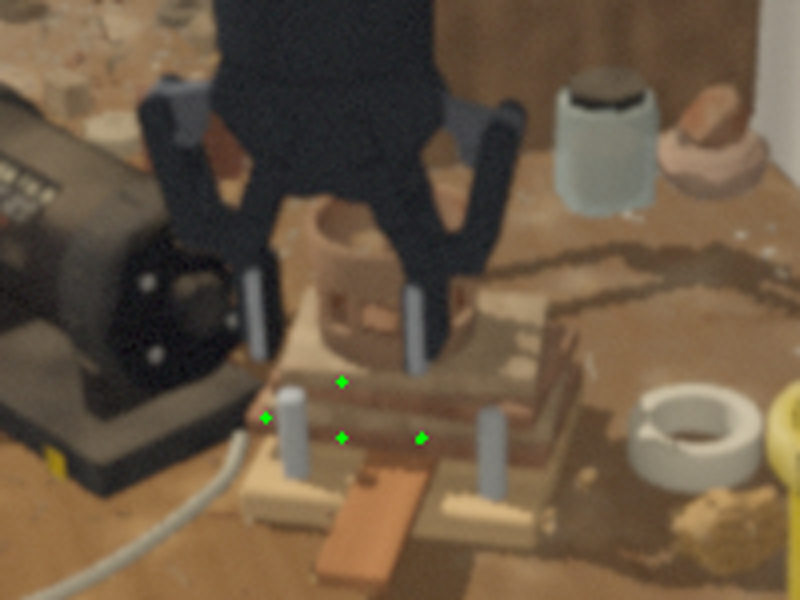

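```bash

python3 - <<'E'
from h import *
C=pickle.load(open('c0.pkl','rb')); c=C['side']
p=np.array([.5007,-.4518,.2225]); d=np.array([np.cos(np.radians(-42.1)),np.sin(np.radians(-42.1)),0])
for h in (0,-.012,-.025):
  print(h,proj(c,[p+[0,0,h],p-d*.0425+[0,0,h],p+d*.0425+[0,0,h]]).round(1).tolist())
c2=cams.read_camera('side'); print(np.abs(c2['T']-c['T']).max(), status.get_obs()['eef_pos'])
im=cv2.imread('pics/side0.png')
cv2.imwrite('pics/s0g.png',cv2.resize(im[160:340,310:540],None,fx=3.3,fy=3.3,interpolation=cv2.INTER_CUBIC))
cv2.imwrite('pics/side2.png',cv2.cvtColor(c2['pixels'],cv2.COLOR_RGB2BGR))
E
```

```text
0 [[408.7, 324.5], [359.5, 311.5], [461.2, 338.3]]
-0.012 [[407.6, 335.3], [359.1, 322.2], [459.4, 349.3]]
-0.025 [[406.6, 346.7], [358.8, 333.5], [457.4, 360.8]]
0.0 [ 0.50489433 -0.05454937  0.1004146 ]
```

View pics/s0g.png

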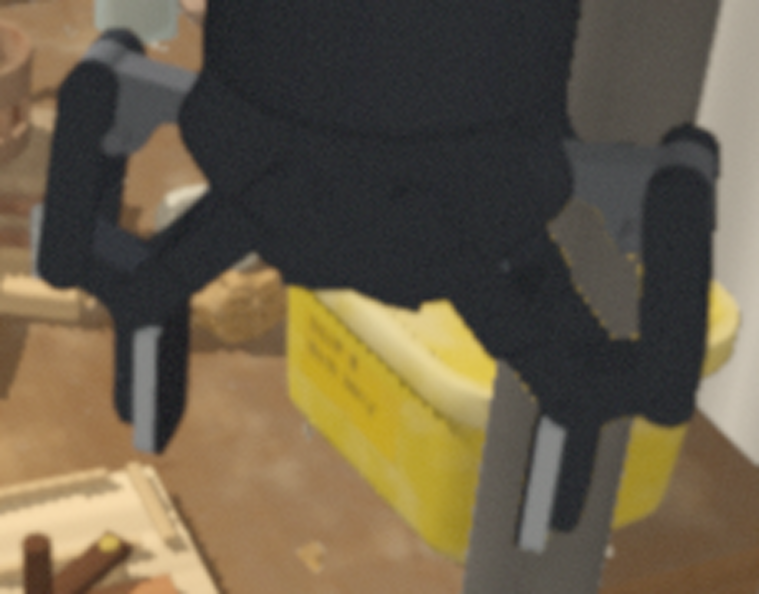

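View pics/side2.png

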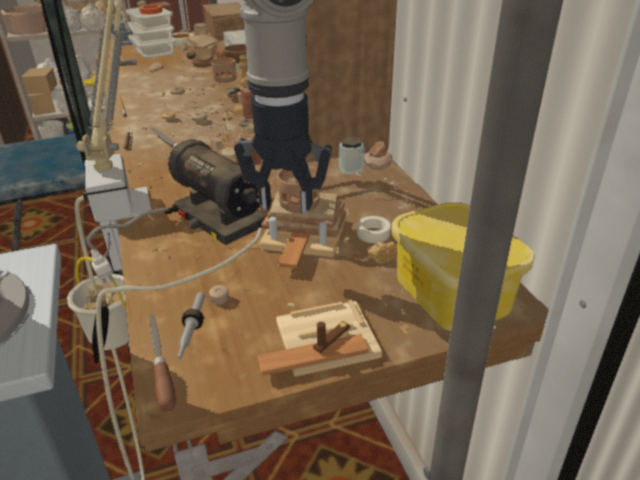

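```bash

python3 - <<'E'
from h import *
C=pickle.load(open('c0.pkl','rb'))
p=np.array([.5007,-.4518,.2225]); d=np.array([np.cos(np.radians(-42.1)),np.sin(np.radians(-42.1)),0])
for n,(x0,y0) in (('top',(520,180)),('side',(310,160))):
  im=cv2.imread(f'pics/{n}0.png')
  for k,col in ((0,(0,255,0)),(.027,(0,0,255))):
    for h in (-.012,.048):
      for s in (-.0425,0,.0425):
        u=proj(C[n],[p+d*s+[0,0,h+k]])[0]; print(n,k,h,s,u.round(1)); cv2.circle(im,tuple(int(round(v*16)) for v in u),16,col,-1,shift=4)
  w=120 if n=='top' else 230
  cv2.imwrite(f'pics/{n}g2.png',cv2.resize(im[y0:y0+int(w*.75),x0:x0+w],None,fx=780//w,fy=780//w,interpolation=cv2.INTER_CUBIC))
E
```

```text
top 0 -0.012 -0.0425 [554.  271.8]
top 0 -0.012 0 [572.7 249.3]
top 0 -0.012 0.0425 [590.8 227.3]
top 0 0.048 -0.0425 [575.6 270.4]
top 0 0.048 0 [595.5 246.1]
top 0 0.048 0.0425 [614.7 222.3]
top 0.027 -0.012 -0.0425 [563.3 271.2]
top 0.027 -0.012 0 [582.5 247.9]
top 0.027 -0.012 0.0425 [601.1 225.2]
top 0.027 0.048 -0.0425 [586.6 269.7]
top 0.027 0.048 0 [607.  244.4]
top 0.027 0.048 0.0425 [626.7 219.8]
side 0 -0.012 -0.0425 [359.1 322.2]
side 0 -0.012 0 [407.6 335.3]
side 0 -0.012 0.0425 [459.4 349.3]
side 0 0.048 -0.0425 [360.9 265.7]
side 0 0.048 0 [413.1 277.8]
side 0 0.048 0.0425 [469.2 290.9]
side 0.027 -0.012 -0.0425 [359.9 297.8]
side 0.027 -0.012 0 [410.  310.5]
side 0.027 -0.012 0.0425 [463.6 324.1]
side 0.027 0.048 -0.0425 [361.7 237.4]
side 0.027 0.048 0 [415.9 249. ]
side 0.027 0.048 0.0425 [474.2 261.5]
```

View pics/topg2.png

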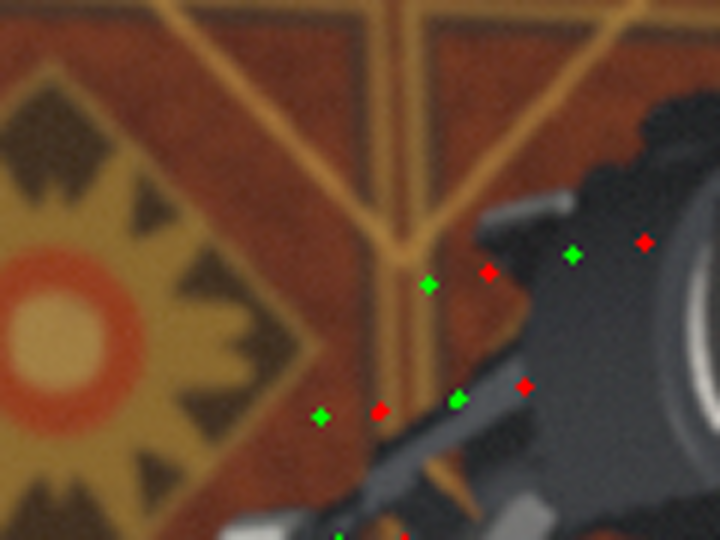

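View pics/sideg2.png

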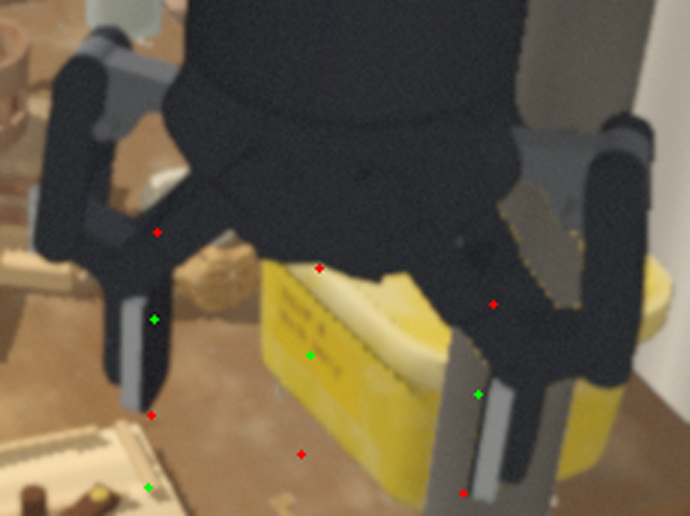

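```bash

python3 - <<'E'
from h import *
C=pickle.load(open('c0.pkl','rb'))
p=np.array([.5007,-.4518,.2225]); d=np.array([np.cos(np.radians(-42.1)),np.sin(np.radians(-42.1)),0])
x=tri([C['top'],C['side']],[(600,217.5),(471.5,326.7)]); print(x, x-p, (x-p)@d, proj(C['top'],[x]),proj(C['side'],[x]))
E
```

```text
[ 0.54163924 -0.48084073  0.23292239] [ 0.04093924 -0.02904073  0.01042239] 0.04984560802922753 [[599.40683075 218.71509534]] [[473.83984109 326.1522454 ]]
```

>>> move_arm(steps=[0.2,0,0,-1,0,0,0,0.2,0,0,-1,0,0,0,0.2,0,0,-1,0,0,0,0.2,0,0,-0.8,0,0,0,0.2,0,0,0,0,0,0])

```text
t: 3.75
eef_pos: [0.5031, -0.0541, 0.0599]
tool_rot: [-0.001, 0.873, 0.487, -0.001]
contact_force: [0.1, 1.3, 0.2]
gripper_width: 0.6
```

```bash
cat > look.py <<'E'
from h import *
import sys
tag=sys.argv[1]; n=sys.argv[2]; x0,y0,x1,y1=map(int,sys.argv[3:7])
c=snap(n,f'{n}_{tag}.png'); o=status.get_obs(); print(o['t'],o['eef_pos'].round(4),o['contact_force'].round(2),o['torque'].round(2),o['gripper_width'])
im=cv2.imread(f'pics/{n}_{tag}.png')
k=min(800/(x1-x0),600/(y1-y0)); print('scale',k)
cv2.imwrite(f'pics/{n}_{tag}c.png',cv2.resize(im[y0:y1,x0:x1],None,fx=k,fy=k,interpolation=cv2.INTER_CUBIC))
E
python3 look.py 3 side 230 150 350 240
```

```text
3.8 [ 0.5036 -0.0541  0.0606] [0.06 0.24 0.47] [ 0.01 -0.02 -0.01] 0.5972818448804142
scale 6.666666666666667
```

```bash
python3 look.py 3 side 230 180 350 270
```

```text
3.85 [ 0.5041 -0.0541  0.0612] [ 0.65 -0.13 -0.84] [-0.04 -0.05 -0.02] 0.5967792161899526
scale 6.666666666666667
```

View pics/side_3c.png

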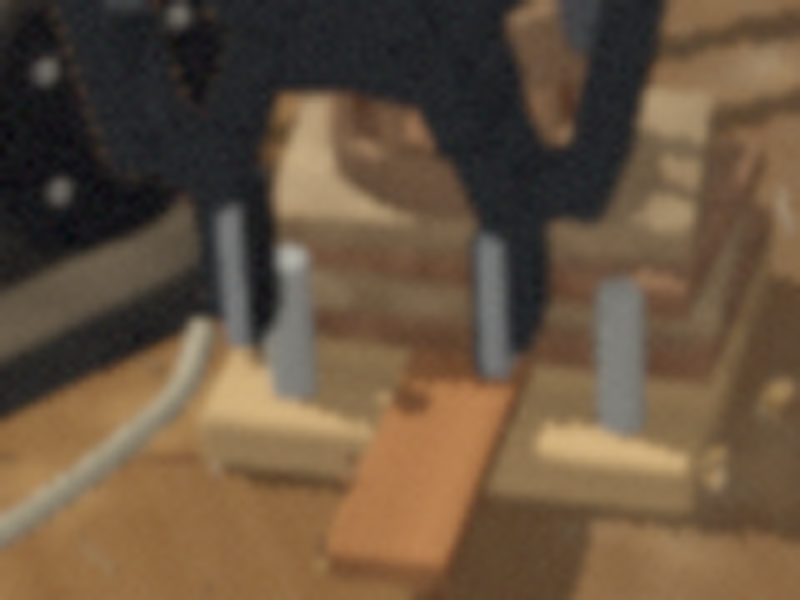

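```bash

python3 - <<'E'
from h import *
C=pickle.load(open('c0.pkl','rb'))
p=np.array([.5041,-.0541,0]); d=np.array([np.cos(np.radians(-31.6)),np.sin(np.radians(-31.6)),0])
for z in (.043,.06,.065,.07,0.01):
  print(z,proj(C['side'],[p-d*.0255+[0,0,z],p+d*.0255+[0,0,z]]).round(1).tolist())
# which xy does the observed tip mid (inner) correspond to at z
for z in (.045,.055,.065,.07):
  print(z,pix2plane(C['side'],[(266.5,232),(303,237)],z).round(4).tolist())
E
```

```text
0.043 [[270.5, 244.6], [302.2, 248.2]]
0.06 [[269.7, 235.5], [301.9, 239.1]]
0.065 [[269.5, 232.8], [301.8, 236.3]]
0.07 [[269.3, 230.1], [301.6, 233.6]]
0.01 [[271.8, 261.8], [302.9, 265.5]]
0.045 [[0.4852, -0.0065, 0.045], [0.5356, -0.0409, 0.045]]
0.055 [[0.4819, -0.0217, 0.055], [0.5313, -0.0554, 0.055]]
0.065 [[0.4786, -0.0369, 0.065], [0.527, -0.0699, 0.065]]
0.07 [[0.477, -0.0445, 0.07], [0.5249, -0.0772, 0.07]]
```

>>> move_arm(steps=[0.2,0.2,0.1,-0.8,0,0,0,0.2,0.2,0.1,-0.8,0,0,0,0.2,0,0,-0.8,0,0,0,0.2,0,0,-0.8,0,0,0,0.2,0,0,0,0,0,0])

```text
t: 4.35
eef_pos: [0.5072, -0.0521, 0.0282]
tool_rot: [-0.001, 0.873, 0.487, -0.001]
contact_force: [-0.2, 0.1, -0.4]
gripper_width: 0.601
```

```bash
python3 look.py 4 side 230 180 350 270
```

```text
4.4 [ 0.5076 -0.0521  0.0287] [-0.38  0.83  0.42] [-0.01 -0.01  0.02] 0.6031370046225741
scale 6.666666666666667
```

View pics/side_4c.png

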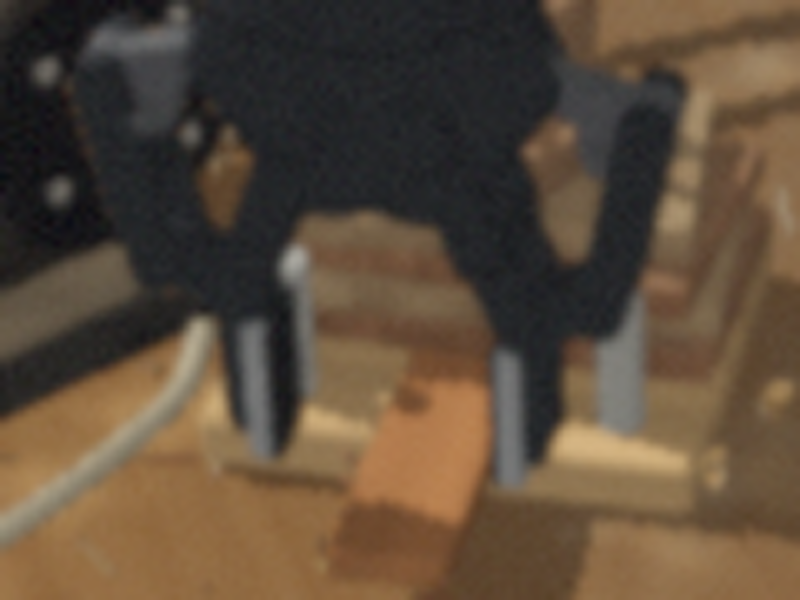

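>>> move_arm(steps=[0.2,0,0,-0.5,0,0,0,0.2,0,0,-0.4,0,0,0,0.2,0,0,-0.4,0,0,0,0.2,0,0,0,0,0,0])

```text
t: 4.8
eef_pos: [0.5078, -0.0522, 0.016]
tool_rot: [-0.0, 0.873, 0.487, -0.0]
contact_force: [-0.0, -0.9, -0.2]
gripper_width: 0.604
```

```bash
python3 look.py 5 side 230 180 350 270
```

```text
4.85 [ 0.508  -0.0521  0.0163] [ 0.8   0.17 -0.49] [ 0.   -0.02  0.02] 0.6024826864698634
scale 6.666666666666667
```

View pics/side_5c.png

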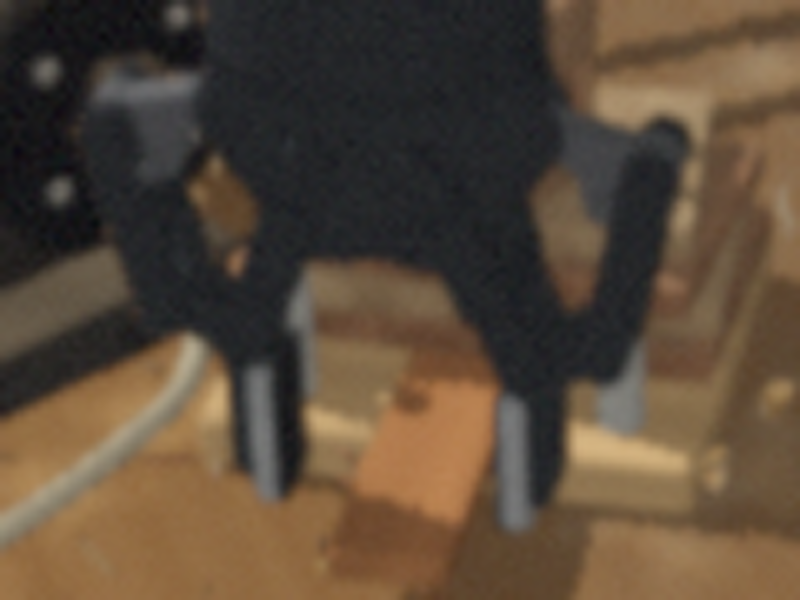

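>>> move_arm(steps=[0.2,0,0,-0.5,0,0,0,0.2,0,0,-0.4,0,0,0,0.2,0,0,-0.4,0,0,0,0.2,0,0,0,0,0,0])

```text
t: 5.25
eef_pos: [0.5077, -0.0521, 0.0029]
tool_rot: [-0.0, 0.873, 0.487, -0.0]
contact_force: [0.5, -0.4, 0.9]
gripper_width: 0.603
```

```bash
python3 look.py 6 side 230 180 350 270; python3 - <<'E'
from h import *
C=pickle.load(open('c0.pkl','rb'))
p=np.array([.508,-.0521,0]); d=np.array([np.cos(np.radians(-31.6)),np.sin(np.radians(-31.6)),0])
for z in (-.005,0,.005,.01,.02):
  print(z,((proj(C['side'],[p-d*.0255+[0,0,z],p+d*.0255+[0,0,z]])-[230,180])*6.667).round(0).tolist())
E
```

```text
5.3 [ 0.5079 -0.0521  0.0031] [0.1  0.2  0.01] [-0.01 -0.01 -0.  ] 0.6044977347157733
scale 6.666666666666667
-0.005 [[296.0, 588.0], [501.0, 613.0]]
0 [[295.0, 571.0], [501.0, 596.0]]
0.005 [[294.0, 554.0], [500.0, 579.0]]
0.01 [[292.0, 537.0], [499.0, 562.0]]
0.02 [[290.0, 503.0], [498.0, 528.0]]
```

View pics/side_6c.png

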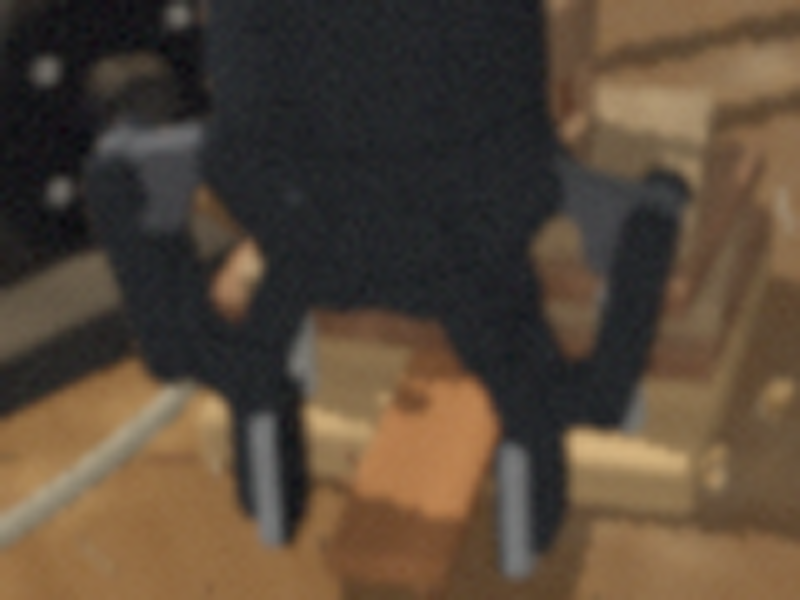

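>>> move_arm(steps=[-0.1,0,0,0,0,0,0,-0.3,0,0,0,0,0,0,-0.5,0,0,0,0,0,0,-0.7,0,0,0,0,0,0,-0.9,0,0,0,0,0,0,-0.9,0,0,0,0,0,0], newtons=30)

```text
t: 5.9
eef_pos: [0.5082, -0.0521, 0.0037]
tool_rot: [0.0, 0.873, 0.487, 0.0]
contact_force: [-1.1, 0.5, 5.4]
gripper_width: 0.342
```

```bash
python3 look.py 7 side 230 180 350 270
```

```text
5.95 [ 0.5082 -0.0521  0.0037] [-2.03  0.23  5.1 ] [0.1  0.44 0.09] 0.3410034138186265
scale 6.666666666666667
```

View pics/side_7c.png

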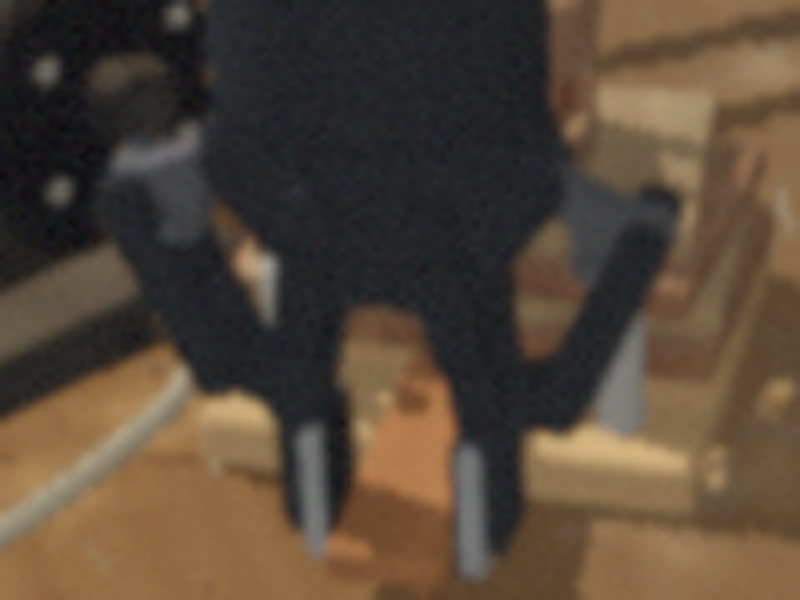

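>>> move_arm(steps=[-0.9,0,0,0.05,0,0,0,-0.9,0,0,0.03,0,0,0,-0.9,0,0,0,0,0,0])

```text
t: 6.25
eef_pos: [0.5082, -0.052, 0.0041]
tool_rot: [-0.0, 0.873, 0.487, 0.0]
contact_force: [0.2, 1.4, -0.8]
gripper_width: 0.341
```

```bash
python3 look.py 8 side 230 180 350 270; python3 - <<'E'
import cv2,numpy as np
a=[cv2.imread(f'pics/side_{k}.png') for k in (6,7,8)]
# shift of boards right side & pin region between images
R=(slice(195,245),slice(322,350))
for i in (1,2):
    g=[cv2.cvtColor(x[R],cv2.COLOR_BGR2GRAY).astype(np.float32) for x in (a[0],a[i])]
    print(cv2.phaseCorrelate(g[0],g[1]))
E
```

```text
6.3 [ 0.5081 -0.052   0.0041] [-0.36  0.8  -0.21] [0.13 0.05 0.01] 0.34149019869447994
scale 6.666666666666667
((-0.08332207484571974, 0.38618007920657504), 0.5973265342712403)
((-0.23783281022523362, 0.2891123829369988), 0.6190751291910808)
```

>>> move_arm(steps=[-0.9,-0.05,-0.09,0,0,0,0,-0.9,-0.13,-0.21,0,0,0,0,-0.9,-0.16,-0.26,0,0,0,0,-0.9,-0.16,-0.26,0,0,0,0,-0.9,-0.16,-0.26,0,0,0,0,-0.9,-0.16,-0.26,0,0,0,0,-0.9,-0.16,-0.26,0,0,0,0,-0.9,-0.16,-0.26,0,0,0,0])

```text
t: 7.1
eef_pos: [0.4973, -0.0705, 0.0045]
tool_rot: [0.0, 0.873, 0.488, 0.001]
contact_force: [2.6, 4.4, -0.9]
gripper_width: 0.342
```

```bash
python3 look.py 9 side 230 170 350 260
```

```text
7.15 [ 0.4969 -0.0711  0.0045] [ 1.61  3.23 -0.72] [ 0.7  -0.4   0.04] 0.3444611379313086
scale 6.666666666666667
```

View pics/side_9c.png

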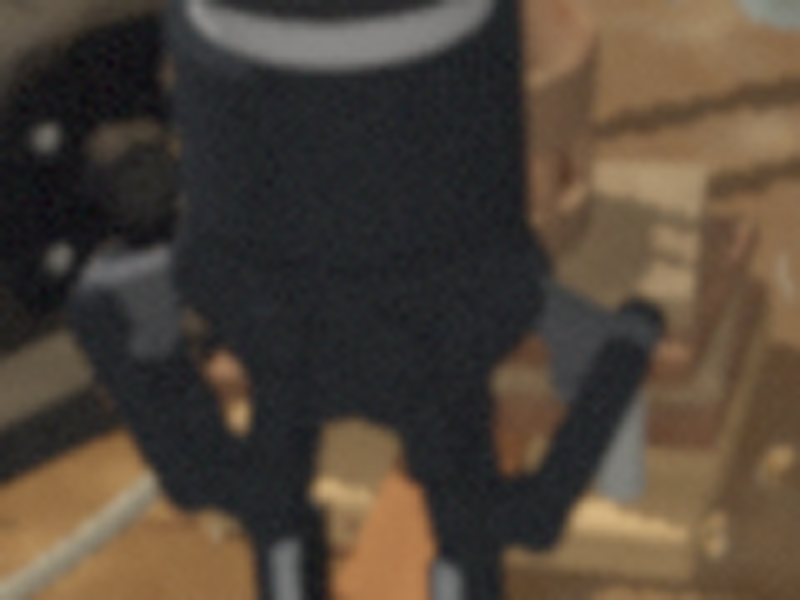

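>>> move_arm(steps=[-0.9,-0.16,-0.26,0,0,0,0,-0.9,-0.16,-0.26,0,0,0,0,-0.9,-0.16,-0.26,0,0,0,0,-0.9,-0.16,-0.26,0,0,0,0,-0.9,-0.16,-0.26,0,0,0,0,-0.9,-0.16,-0.26,0,0,0,0,-0.9,-0.16,-0.26,0,0,0,0,-0.9,-0.16,-0.26,0,0,0,0])

```text
t: 7.95
eef_pos: [0.4838, -0.0918, 0.0043]
tool_rot: [-0.0, 0.873, 0.487, -0.0]
contact_force: [0.5, 1.5, -0.5]
gripper_width: 0.346
```

```bash
python3 look.py 10 side 230 160 350 250
```

```text
8.0 [ 0.4834 -0.0924  0.0043] [-0.21  0.96 -0.55] [ 0.11 -0.03  0.04] 0.34268336997081783
scale 6.666666666666667
```

View pics/side_10c.png

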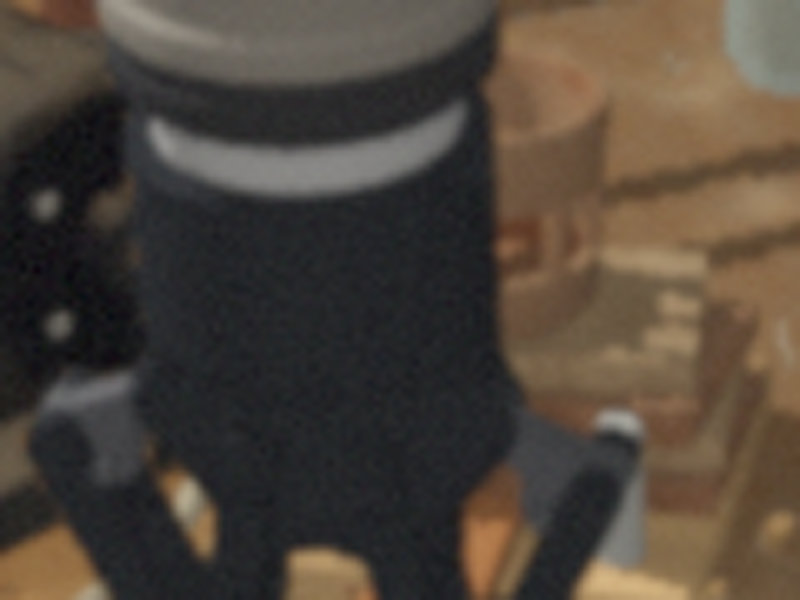

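>>> move_arm(steps=[-0.9,-0.13,-0.21,0,0,0,0,-0.9,-0.13,-0.21,0,0,0,0,-0.9,-0.13,-0.21,0,0,0,0,-0.9,-0.13,-0.21,0,0,0,0,-0.9,-0.16,-0.26,0,0,0,0,-0.9,-0.16,-0.26,0,0,0,0,-0.9,-0.16,-0.26,0,0,0,0,-0.9,-0.16,-0.26,0,0,0,0])

```text
t: 8.8
eef_pos: [0.4721, -0.1107, 0.0043]
tool_rot: [0.0, 0.873, 0.487, -0.0]
contact_force: [0.8, -0.1, -0.5]
gripper_width: 0.341
```

```bash
python3 look.py 11 side 200 150 360 270
```

```text
8.85 [ 0.4718 -0.1113  0.0043] [-0.87 -0.96 -0.55] [-0.07  0.01 -0.01] 0.34447815834470347
scale 5.0
```

View pics/side_11c.png

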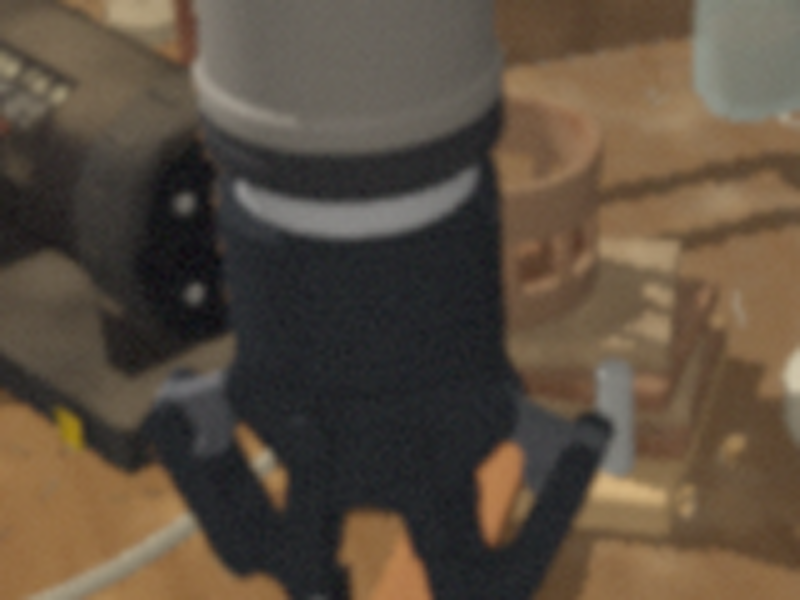

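>>> move_arm(steps=[-0.9,-0.2,-0.34,0,0,0,0,-0.9,-0.26,-0.43,0,0,0,0,-0.9,-0.26,-0.43,0,0,0,0,-0.9,-0.26,-0.43,0,0,0,0,-0.9,-0.26,-0.43,0,0,0,0,-0.9,-0.26,-0.43,0,0,0,0,-0.9,-0.26,-0.43,0.5,0,0,0,-0.9,0,0,1,0,0,0])

```text
t: 9.65
eef_pos: [0.4537, -0.1402, 0.0193]
tool_rot: [-0.0, 0.873, 0.487, -0.001]
contact_force: [0.4, 0.5, -0.9]
gripper_width: 0.34
```

>>> move_arm(steps=[-0.9,0,0,1,0,0,0,-0.9,0,0,1,0,0,0,-0.9,0,0,1,0,0,0,-0.9,0,0,1,0,0,0,-0.9,0,0,0,0,0,0])

```text
t: 10.15
eef_pos: [0.4559, -0.1397, 0.0609]
tool_rot: [0.001, 0.873, 0.487, 0.001]
contact_force: [-0.2, -0.2, -0.7]
gripper_width: 0.338
```

```bash
python3 look.py 12 side 160 140 400 320;python3 look.py 12 top 180 150 420 330; python3 -c "
from h import *
C=pickle.load(open('c0.pkl','rb')); print(pix2plane(C['top'],[(308.6,318.1)],.018)); print(status.get_obs()['q'])"
```

```text
10.2 [ 0.4555 -0.1396  0.0602] [ 0.92  0.76 -0.47] [-0.02  0.06 -0.  ] 0.3444582633661986
scale 3.3333333333333335
10.25 [ 0.455  -0.1395  0.0596] [ 0.48  0.48 -0.7 ] [-0.02  0.06  0.02] 0.34112624341875186
scale 3.3333333333333335
[[ 0.39114031 -0.08919011  0.018     ]]
[ 0.30659025  0.40092306 -0.16747083  2.14681863  0.11532992  0.60130864
 -0.49546998]
```

View pics/side_12c.png

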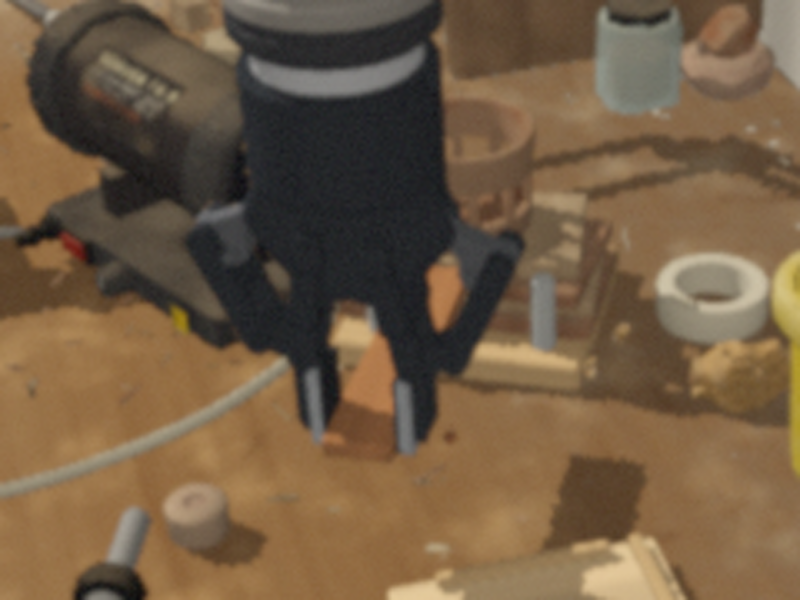

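View pics/top_12c.png

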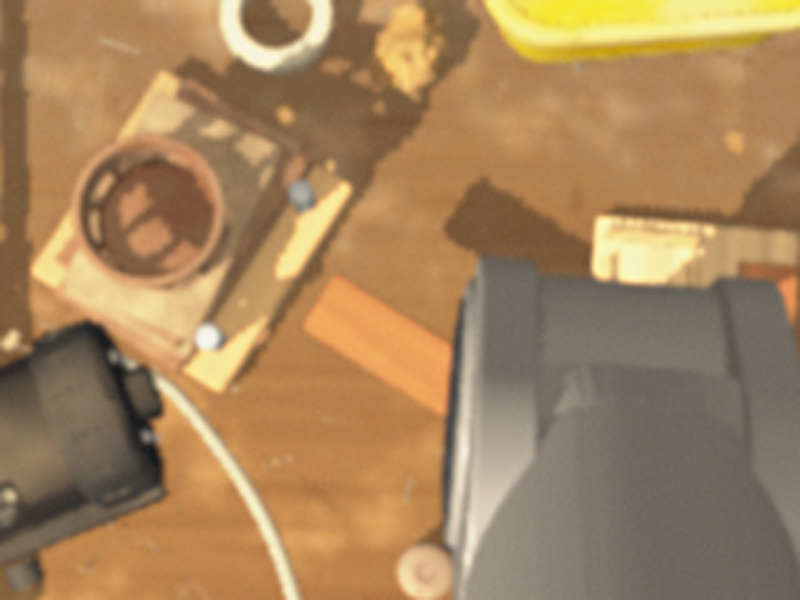

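```bash
python3 - <<'E'
from h import *
np.set_printoptions(precision=4,suppress=True)
C=pickle.load(open('c0.pkl','rb'))
a=pix2plane(C['top'],[(280.5,233.4),(270.9,248.1)],.079); m=a.mean(0); print(a,np.linalg.norm(a[0]-a[1]))
p=np.array([.4553,-.1396]); v=m[:2]-p; print(m,v,np.linalg.norm(v),np.degrees(np.arctan2(v[1],v[0])))
# side end corners near: crop (328,445),(392,458) bottom-front?
E
```

```text
[[ 0.5268 -0.0413  0.079 ]
 [ 0.5032 -0.0268  0.079 ]] 0.02770172566644637
[ 0.515 -0.034  0.079] [0.0597 0.1056] 0.1212888350853467 60.50446568572872
```

>>> move_arm(steps=[-0.9,-0.3,-0.7,0,0,0,-7.7,-0.9,-0.3,-0.7,0,0,0,-7.7,-0.9,-0.3,-0.7,0,0,0,-7.7,-0.9,-0.3,-0.7,0,0,0,-7.7,-0.9,-0.3,-0.7,0,0,0,-7.7,-0.9,-0.3,-0.7,0,0,0,-7.7,-0.9,-0.3,-0.7,0,0,0,-7.7,-0.9,-0.3,-0.5,0,0,0,-7.7])

```text
t: 11.05
eef_pos: [0.4302, -0.1938, 0.0587]
tool_rot: [-0.0, 1.0, -0.031, -0.001]
contact_force: [-0.2, -0.1, -0.5]
gripper_width: 0.344
```

>>> move_arm(steps=[-0.9,0,0,0,0,0,0,-0.9,0,0,0,0,0,0])

```text
t: 11.25
eef_pos: [0.4306, -0.1932, 0.0589]
tool_rot: [-0.0, 1.0, -0.027, -0.0]
contact_force: [0.6, -0.0, -0.8]
gripper_width: 0.345
```

```bash
python3 look.py 13 side 220 240 420 390;python3 look.py 13 top 300 180 460 300
```

```text
11.3 [ 0.4308 -0.1931  0.059 ] [-0.8   0.57 -0.81] [-0.01  0.06  0.  ] 0.3437255310787706
scale 4.0
11.35 [ 0.4309 -0.193   0.0591] [-0.65  0.37  0.23] [ 0.04  0.01 -0.07] 0.3443907418533217
scale 5.0
```

View pics/side_13c.png

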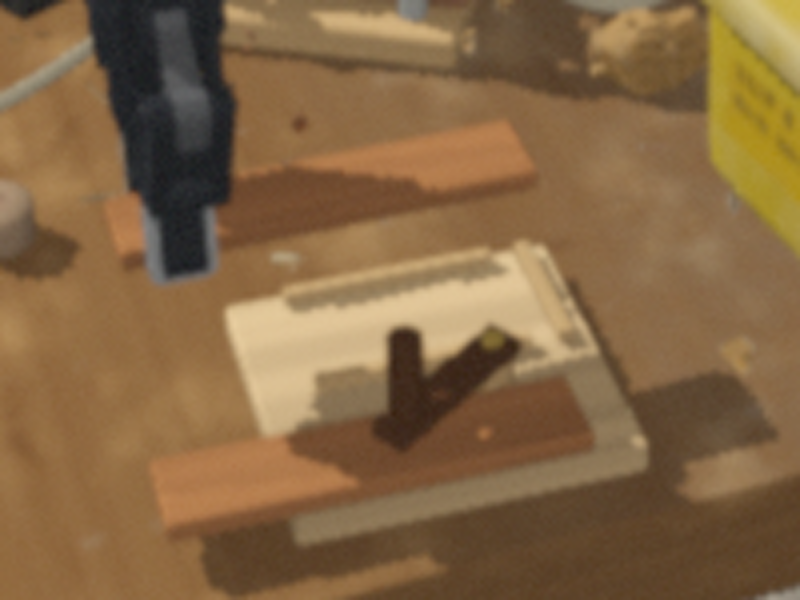

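View pics/top_13c.png

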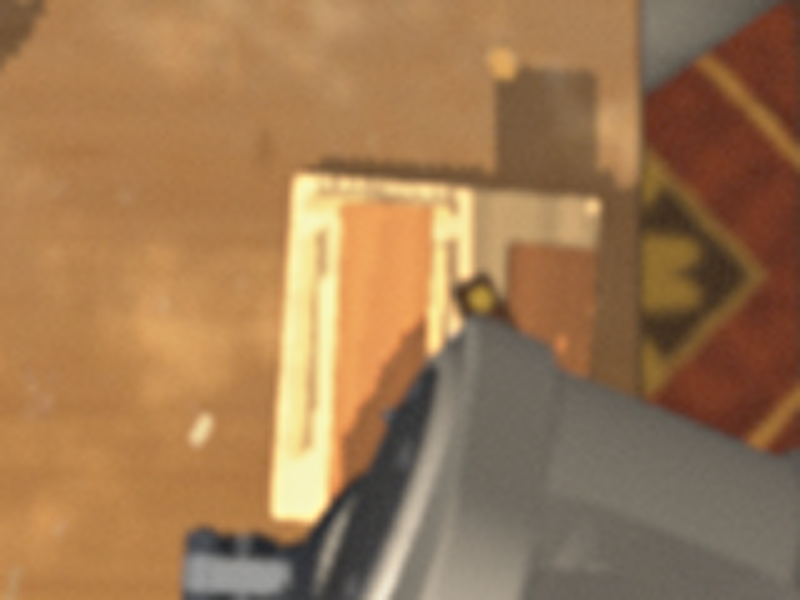

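```bash
python3 - <<'E'
from h import *
np.set_printoptions(precision=4,suppress=True)
C=pickle.load(open('c0.pkl','rb'))
o=np.array([.4777,-.2208]); a=np.radians(176.7); R=np.array([[np.cos(a),-np.sin(a)],[np.sin(a),np.cos(a)]])
for z in (.075,.079,.083):
  q=pix2plane(C['top'],[(368.4,221.2),(386.8,221.6),(300+338/5,180+400/5)],z)[:,:2]; print(z,(q-o)@R*1000, np.linalg.norm(q[0]-q[1]))
# relook slab ref from this image: base corners
q=pix2plane(C['top'],[(300+297/5,180+175/5),(300+600/5,180+195/5),(300+272/5,180+517/5)],.012)[:,:2]; print((q-o)@R*1000)
E
```

```text
0.075 [[-69.7802 -43.9818]
 [-71.5409 -14.3646]
 [ -7.7403 -41.0374]] 0.029669456518163783
0.079 [[-69.2526 -44.4479]
 [-71.0049 -14.9722]
 [ -7.5091 -41.5175]] 0.029527715264070466
0.083 [[-68.725  -44.914 ]
 [-70.4689 -15.5798]
 [ -7.2779 -41.9977]] 0.02938597400997706
[[-87.5522 -52.8785]
 [-89.2357  52.7949]
 [ 30.0915 -53.2061]]
```

>>> move_arm(steps=[-0.9,0.2,0,0,0,0,-2.7,-0.9,0,0,-0.8,0,0,0,-0.9,0,0,-0.8,0,0,0,-0.9,0,0,-0.8,0,0,0,-0.9,0,0,-0.8,0,0,0,-0.9,0,0,-0.6,0,0,0,-0.9,0,0,0,0,0,0])

```text
t: 12.05
eef_pos: [0.4321, -0.1933, 0.0203]
tool_rot: [-0.0, 0.999, -0.052, -0.001]
contact_force: [0.1, -0.1, 0.9]
gripper_width: 0.34
```

```bash
python3 look.py 14 side 220 240 420 390;python3 look.py 14 top 300 180 460 300
```

```text
12.1 [ 0.4324 -0.1935  0.0208] [ 0.13 -0.17 -0.54] [0.06 0.   0.  ] 0.34296193072364844
scale 4.0
12.15 [ 0.4327 -0.1935  0.0211] [-0.12 -0.69 -0.99] [-0.04  0.03 -0.01] 0.3434824440551259
scale 5.0
```

View pics/side_14c.png

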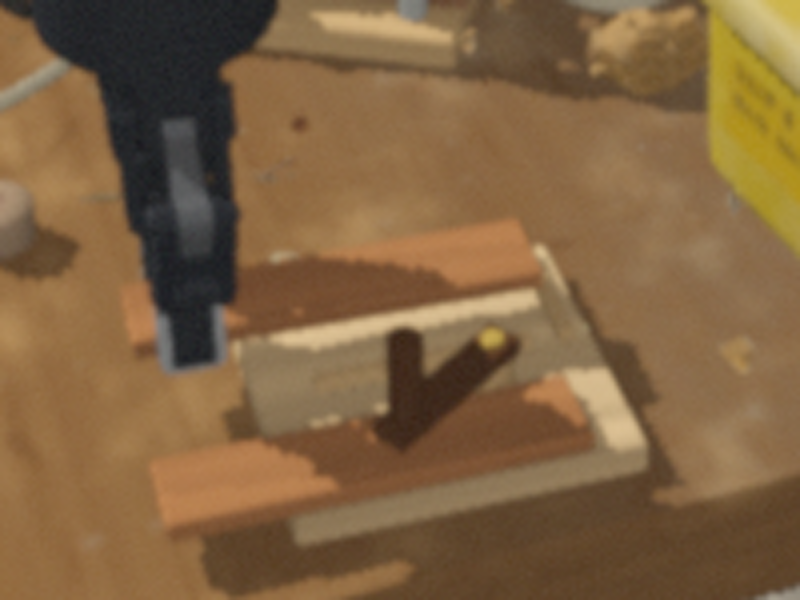

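View pics/top_14c.png

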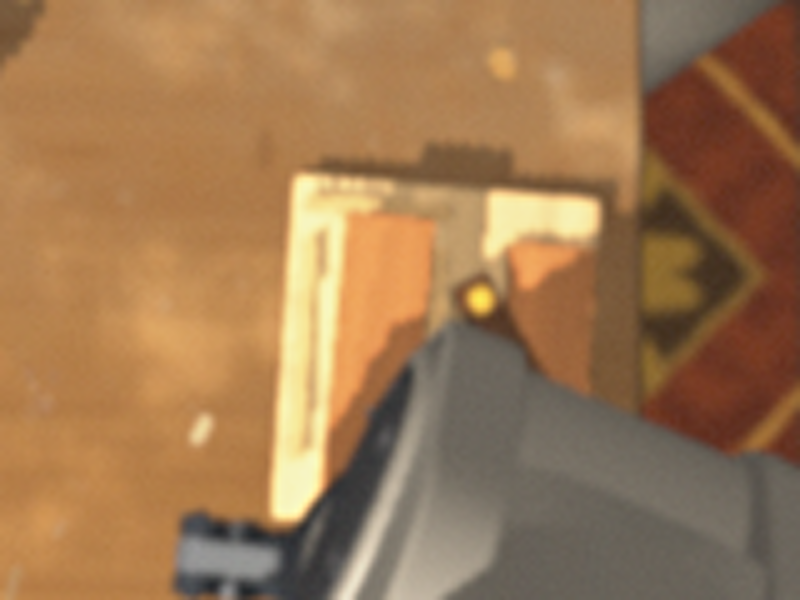

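```bash
cat > ev.py <<'E'
from h import *
import sys
np.set_printoptions(precision=1,suppress=True)
C=pickle.load(open('c0.pkl','rb'))
o=np.array([.4777,-.2208]); a=np.radians(176.7); R=np.array([[np.cos(a),-np.sin(a)],[np.sin(a),np.cos(a)]])
z=float(sys.argv[1]); v=np.array([float(t) for t in sys.argv[2:]]).reshape(-1,2)/5+[300,180]
q=pix2plane(C['top'],v,z)[:,:2]; print((q-o)@R*1000)
E
python3 ev.py .040 346 213 434 217 330 450 432 300
```

```text
[[-72.2 -38.4]
 [-73.2  -8.9]
 [  6.9 -38.3]
 [-45.4  -7.7]]
```

>>> move_arm(steps=[-0.9,-0.1,0,-0.5,0,0,0,-0.9,0,0,-0.4,0,0,0,-0.9,0,0,-0.4,0,0,0,-0.9,0,0,-0.3,0,0,0,-0.9,0,0,0,0,0,0])

```text
t: 12.65
eef_pos: [0.4315, -0.1934, 0.0049]
tool_rot: [-0.0, 0.999, -0.052, -0.0]
contact_force: [-0.5, 0.7, -0.2]
gripper_width: 0.337
```

```bash
python3 look.py 15 side 220 240 420 390;python3 look.py 15 top 300 180 460 300
```

```text
12.7 [ 0.4316 -0.1935  0.0051] [-0.5  -0.36 -0.29] [-0.02  0.02 -0.04] 0.341163496170177
scale 4.0
12.75 [ 0.4317 -0.1935  0.0052] [-0.73  0.57 -0.98] [-0.02  0.03  0.02] 0.3438283964867391
scale 5.0
```

View pics/side_15c.png

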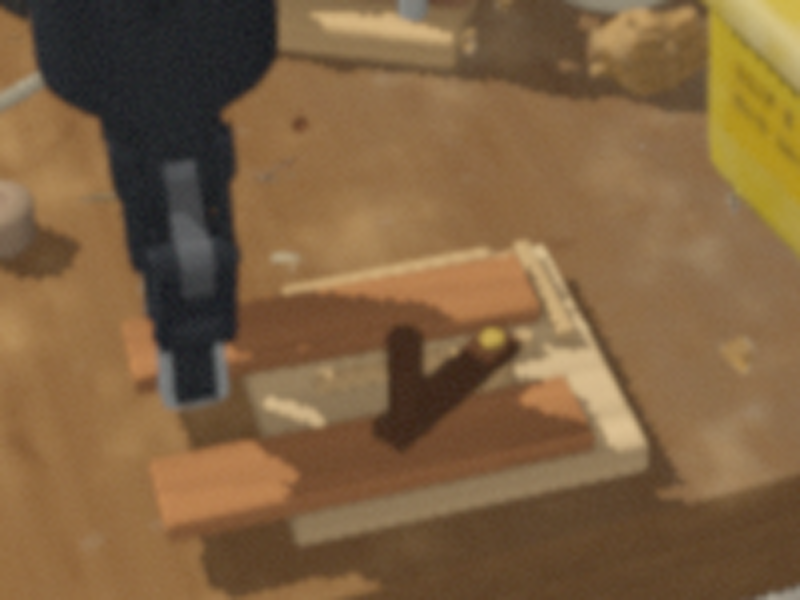

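View pics/top_15c.png

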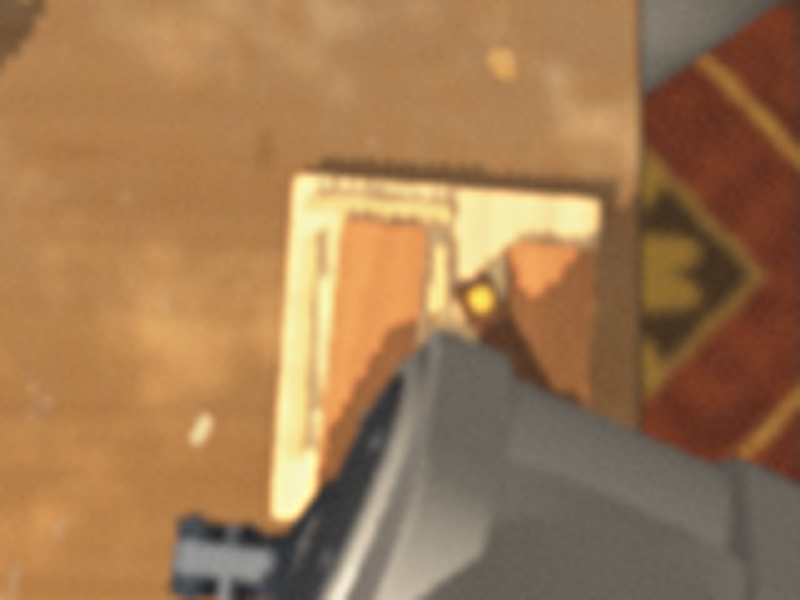

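>>> move_arm(steps=[-0.9,0,0,-0.15,0,0,0,-0.9,0,0,-0.15,0,0,0,-0.9,0,0,-0.1,0,0,0,-0.9,0,0,0,0,0,0])

```text
t: 13.15
eef_pos: [0.4317, -0.1935, 0.0012]
tool_rot: [-0.0, 0.999, -0.052, -0.0]
contact_force: [-0.4, 0.8, 0.5]
gripper_width: 0.342
```

>>> move_arm(steps=[-0.9,0,0,-0.1,0,0,0,-0.9,0,0,0,0,0,0])

```text
t: 13.35
eef_pos: [0.4318, -0.1936, 0.0006]
tool_rot: [-0.0, 0.999, -0.052, 0.0]
contact_force: [-1.2, 0.5, 4.8]
gripper_width: 0.338
```

```bash
python3 look.py 16 side 220 240 420 390;python3 look.py 16 top 300 180 460 300
```

```text
13.4 [ 0.4318 -0.1936  0.0006] [-0.96  0.4   4.73] [ 0.12  0.2  -0.02] 0.34318925883112844
scale 4.0
13.45 [ 0.4318 -0.1936  0.0006] [-1.5   0.43  4.12] [0.11 0.28 0.01] 0.3437464147220125
scale 5.0
```

View pics/side_16c.png

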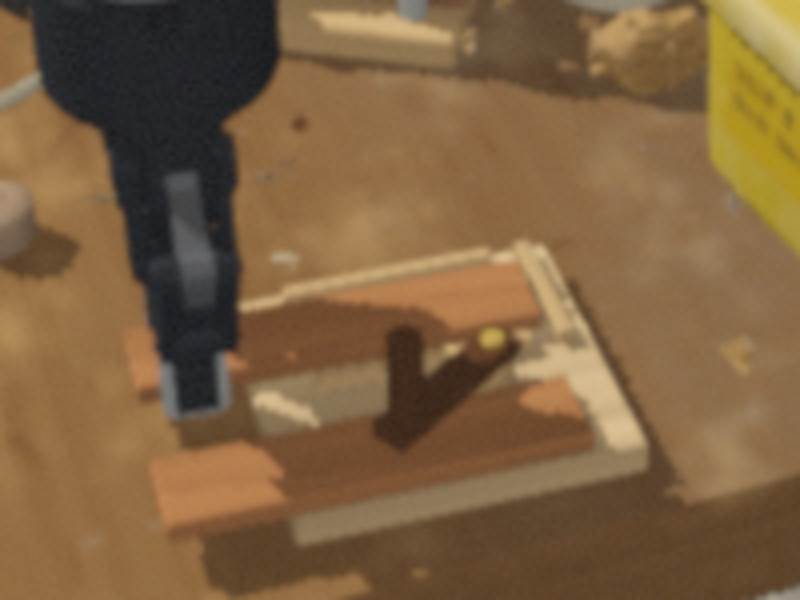

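View pics/top_16c.png

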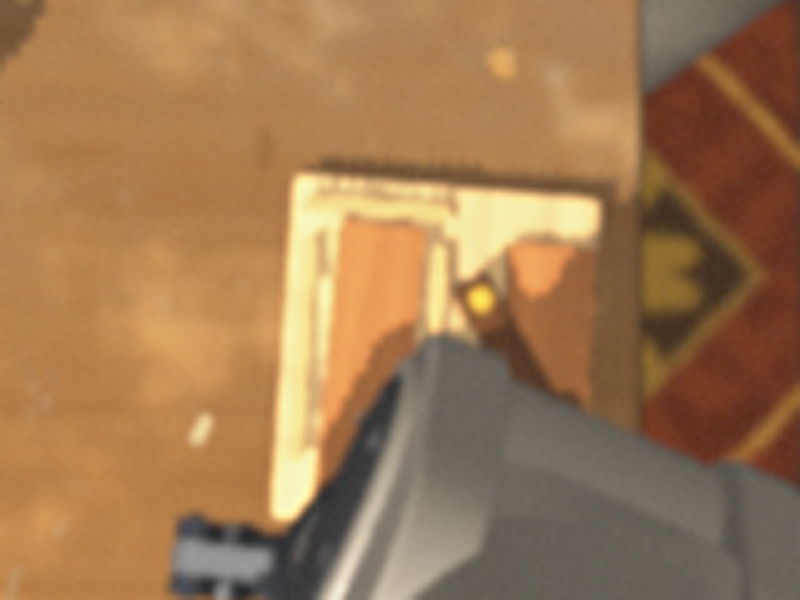

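```bash
python3 ev.py .020 345 218 424 223 325 430 422 320; python3 ev.py .018 316 238 303 450 452 240 345 214
```

```text
[[-73.  -36.3]
 [-73.5  -9.1]
 [ -0.4 -38.1]
 [-40.3  -7.6]]
[[-65.6 -45.5]
 [  6.8 -44.9]
 [-68.7   1.2]
 [-74.6 -36.1]]
```

>>> move_arm(steps=[-0.9,0.05,0,0.06,0,0,0,-0.9,0.1,0,0,0,0,0,-0.9,0.1,0,0,0,0,0,-0.9,0,0,0,0,0,0])

```text
t: 13.85
eef_pos: [0.4341, -0.1935, 0.0008]
tool_rot: [-0.0, 0.999, -0.052, -0.0]
contact_force: [-1.3, -0.3, 1.5]
gripper_width: 0.346
```

>>> move_arm(steps=[-0.9,0.1,0,0,0,0,0,-0.9,0,0,0,0,0,0])

```text
t: 14.05
eef_pos: [0.4341, -0.1935, 0.0008]
tool_rot: [-0.0, 0.999, -0.052, -0.001]
contact_force: [-4.9, 0.2, 4.6]
gripper_width: 0.34
```

>>> move_arm(steps=[-0.9,0.1,0,0,0,0,0,-0.9,0,0,0,0,0,0])

```text
t: 14.25
eef_pos: [0.4341, -0.1935, 0.0007]
tool_rot: [-0.0, 0.999, -0.052, -0.002]
contact_force: [-7.4, -0.1, 6.7]
gripper_width: 0.34
```

```bash
python3 look.py 17 top 300 180 460 300
```

```text
14.3 [ 0.4341 -0.1935  0.0007] [-7.69 -0.3   8.02] [-0.06  1.46  0.01] 0.3425717370460935
scale 5.0
```

View pics/top_17c.png

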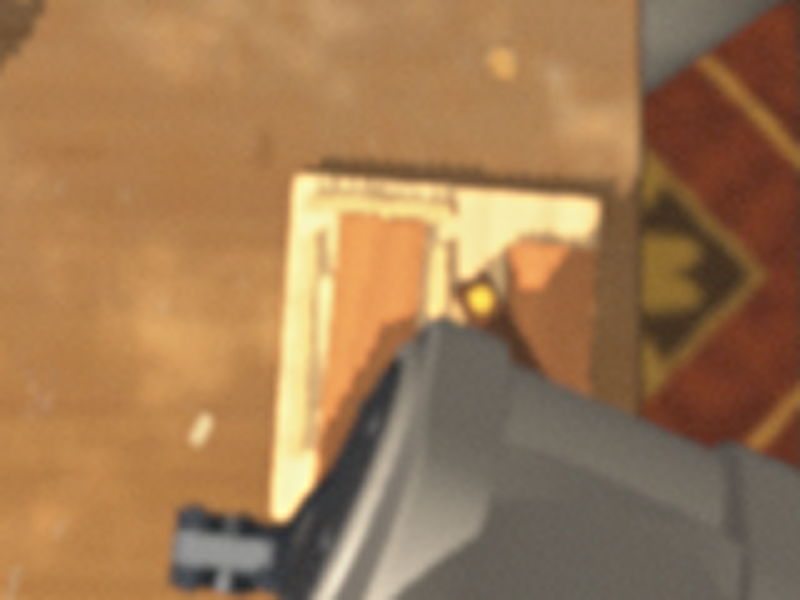

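>>> move_arm(steps=[-0.9,-0.12,0,0.04,0,0,0,-0.9,-0.05,0,0,0,0,0,0.0,0,0,0,0,0,0,0.0,0,0,0,0,0,0,0.0,0,0,0,0,0,0])

```text
t: 14.8
eef_pos: [0.4356, -0.1936, 0.0015]
tool_rot: [0.0, 0.999, -0.052, 0.001]
contact_force: [0.1, -0.8, 0.2]
gripper_width: 0.501
```

>>> move_arm(steps=[0.0,0,0,0.4,0,0,0,0.0,0,0,0.8,0,0,0,0.0,0,0,1.5,0,0,0,0.0,0,0,2,0,0,0,0.0,0,0,3,0,0,0,0.0,0,0,3,0,0,0,0.0,0,0,3,0,0,0,0.0,0,0,0,0,0,0])

```text
t: 15.6
eef_pos: [0.4373, -0.1945, 0.1426]
tool_rot: [0.001, 0.999, -0.052, 0.004]
contact_force: [0.2, 0.3, 2.2]
gripper_width: 0.5
```

```bash
python3 look.py 18 top 300 180 460 300;python3 look.py 18 side 220 240 420 390
```

```text
15.65 [ 0.4362 -0.194   0.1407] [-0.33  0.38 -0.12] [ 0.07 -0.02 -0.02] 0.495847550090715
scale 5.0
15.7 [ 0.4351 -0.1936  0.1393] [-0.34  0.15  0.38] [0.02 0.01 0.02] 0.5023241551002
scale 4.0
```

View pics/top_18c.png

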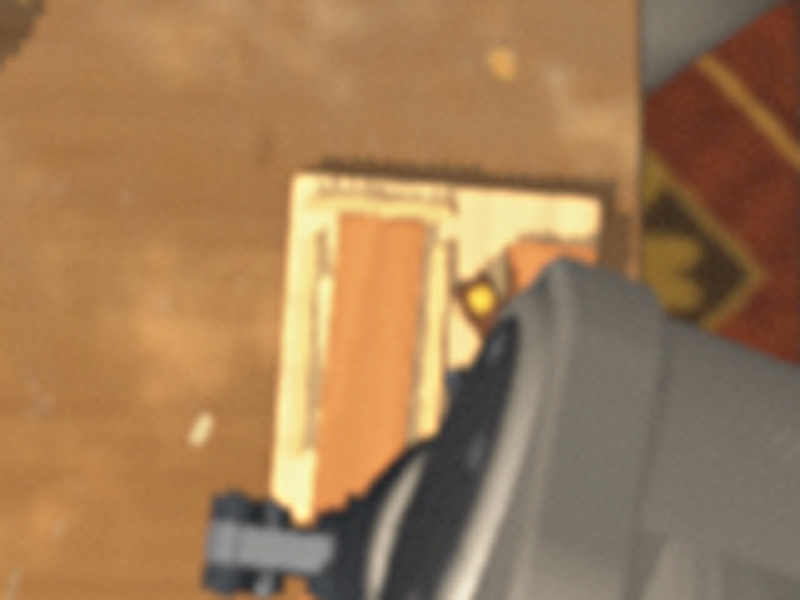

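View pics/side_18c.png

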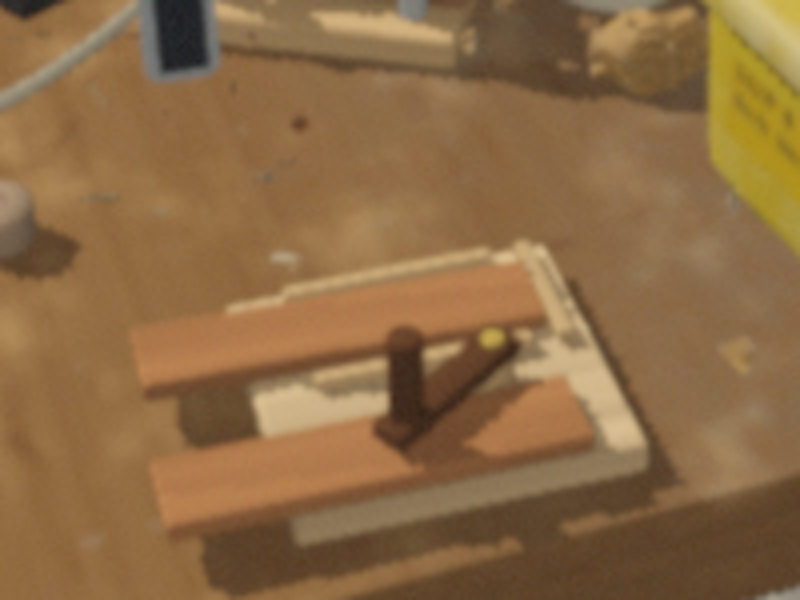

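```bash
python3 - <<'E'
from h import *
np.set_printoptions(precision=4,suppress=True)
C=pickle.load(open('c0.pkl','rb'))
def loc(q,o,a):
    a=np.radians(a); R=np.array([[np.cos(a),-np.sin(a)],[np.sin(a),np.cos(a)]]); return (q[:,:2]-o)@R*1000
def rep(n,u,z,o,a):
    l=loc(pix2plane(C[n],[u],z),np.array(o),a)[0]; v=l-[-48,10]; print(n,l,np.linalg.norm(v),-np.arctan2(v[1],v[0]))
rep('side',(220+404/4,240+333/4),.063,(.4804,-.2257),176.65)
rep('top',(412.6,258.8),.051,(.4777,-.2208),176.7)
rep('side',(220+493/4,240+338/4),.030,(.4804,-.2257),176.65)
for cam in ('top','side'):
  for q in ('catch_post','catch_hinge'):
    cams.read_camera(cam); print(cam,q,models.place_of(cam,q)[:2])
E
```

```text
side [-11.3079  32.708 ] 43.15048547895669 -0.5541865337022043
top [-16.79    35.9446] 40.585556689694315 -0.6935313557291383
side [-48.2484   8.3061] 1.711988355030417 1.7163941769098552
top catch_post []
top catch_hinge [{'position': [239.4, 393.8], 'score': 0.89}]
side catch_post [{'position': [329.5, 320.4], 'score': 0.97}, {'position': [236.8, 374.4], 'score': 0.27}]
side catch_hinge [{'position': [327.7, 343.7], 'score': 0.86}]
```

```bash
python3 -c "
from h import *
o=status.get_obs(); print(o['q'],o['eef_pos'],o['t'])
import numpy as np
H=np.array([.5283,-.2328]); 
prev=None
for k,th in enumerate(np.linspace(-.58,1.60,17)):
    a=np.radians(176.6)-th; p=H+.044*np.array([np.cos(a),np.sin(a)])
    print(k,round(th,3),p.round(4),None if prev is None else ((p-prev)*100).round(2)); prev=p
"
```

```text
[ 0.15932788  0.26283526  0.14925554  2.11147318 -0.05522478  0.77207004
 -1.33163658] [ 0.43425408 -0.19346993  0.13771091] 16.1
0 -0.58 [ 0.4901 -0.2547] None
1 -0.444 [ 0.4875 -0.2493] [-0.26  0.54]
2 -0.307 [ 0.4856 -0.2436] [-0.19  0.57]
3 -0.171 [ 0.4846 -0.2377] [-0.11  0.59]
4 -0.035 [ 0.4843 -0.2317] [-0.03  0.6 ]
5 0.101 [ 0.4849 -0.2258] [0.06 0.6 ]
6 0.238 [ 0.4862 -0.2199] [0.14 0.58]
7 0.374 [ 0.4884 -0.2143] [0.21 0.56]
8 0.51 [ 0.4912 -0.2091] [0.29 0.53]
9 0.646 [ 0.4948 -0.2043] [0.36 0.48]
10 0.783 [ 0.499 -0.2  ] [0.42 0.43]
11 0.919 [ 0.5037 -0.1963] [0.47 0.37]
12 1.055 [ 0.5089 -0.1933] [0.52 0.3 ]
13 1.191 [ 0.5145 -0.191 ] [0.55 0.23]
14 1.328 [ 0.5203 -0.1895] [0.58 0.15]
15 1.464 [ 0.5262 -0.1889] [0.6  0.07]
16 1.6 [ 0.5322 -0.189 ] [ 0.6  -0.01]
```

>>> move_arm(steps=[0.0,1.4,-1.5,-0.5,0,0,7.5,0.0,1.4,-1.5,-0.5,0,0,7.5,0.0,1.4,-1.5,-0.5,0,0,7.5,0.0,1.4,-1.6,-0.5,0,0,7.5,0.0,0,0,0,0,0,0,0.0,0,0,0,0,0,0])

```text
t: 16.7
eef_pos: [0.49, -0.2545, 0.1177]
tool_rot: [-0.0, 0.978, 0.207, -0.001]
contact_force: [-0.2, 0.3, 0.0]
gripper_width: 0.503
```

```bash
python3 look.py 19 side 240 240 400 360; python3 - <<'E'
from h import *
C=pickle.load(open('c0.pkl','rb'))
o=status.get_obs(); p=o['eef_pos']
print(((proj(C['side'],[np.r_[p[:2],z] for z in (.063,.07,.11,.115)])-[240,240])*5).round(0).tolist())
E
```

```text
16.75 [ 0.4898 -0.254   0.1179] [0.79 0.26 0.96] [ 0.02 -0.04  0.03] 0.502203660065694
scale 5.0
[[399.0, 403.0], [398.0, 382.0], [395.0, 256.0], [395.0, 240.0]]
```

View pics/side_19c.png

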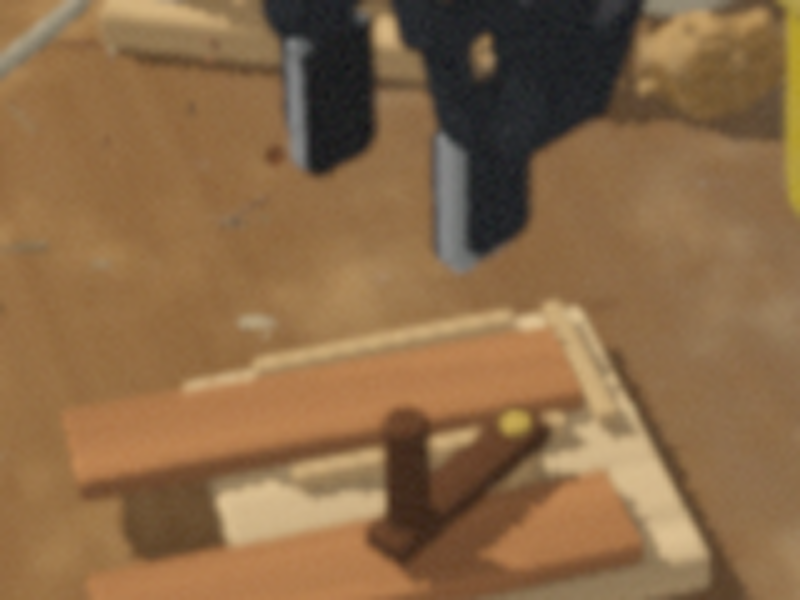

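>>> move_arm(steps=[0.0,0,0,-1.5,0,0,0,0.0,0,0,-1.5,0,0,0,0.0,0,0,-1.5,0,0,0,0.0,0,0,-1.2,0,0,0,0.0,0,0,-1,0,0,0,0.0,0,0,-0.8,0,0,0,0.0,0,0,-0.5,0,0,0,0.0,0,0,0,0,0,0])

```text
t: 17.55
eef_pos: [0.4903, -0.2544, 0.0378]
tool_rot: [-0.0, 0.978, 0.208, -0.0]
contact_force: [0.3, -0.1, 0.7]
gripper_width: 0.502
```

```bash
python3 look.py 20 side 240 240 400 360; python3 look.py 20 top 300 180 460 300
```

```text
17.6 [ 0.4906 -0.2546  0.0382] [0.1  0.34 1.17] [-0.03 -0.04 -0.05] 0.49666880593746127
scale 5.0
17.65 [ 0.4908 -0.2547  0.0385] [-0.95 -1.04  0.19] [-0.02 -0.07  0.05] 0.5077547929687081
scale 5.0
```

View pics/side_20c.png

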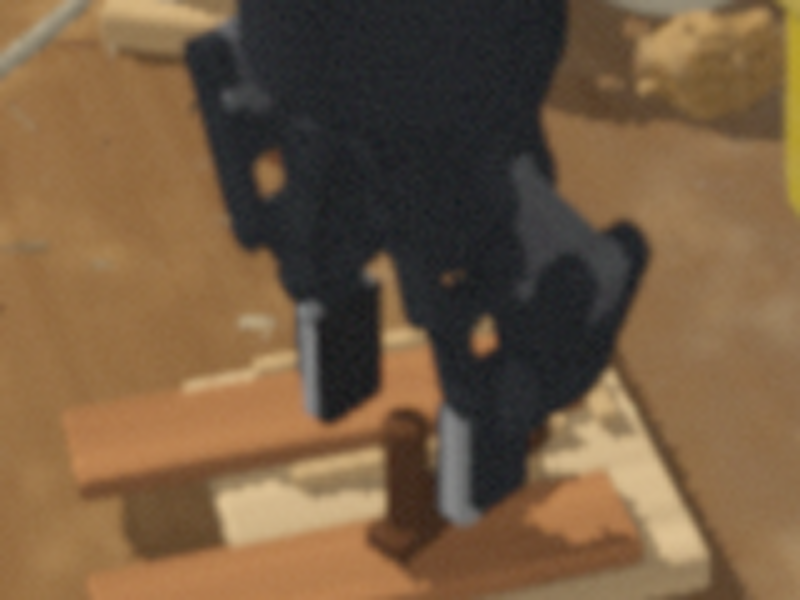

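>>> move_arm(steps=[-0.4,0,0,0,0,0,0,-0.8,0,0,0,0,0,0,-1,0,0,0,0,0,0,-1,0,0,0,0,0,0,-1,0,0,0,0,0,0], newtons=20)

```text
t: 18.15
eef_pos: [0.4908, -0.2548, 0.0387]
tool_rot: [0.0, 0.978, 0.208, 0.0]
contact_force: [-1.0, -1.1, 3.8]
gripper_width: 0.125
```

```bash
python3 look.py 21 side 240 240 400 360
```

```text
18.2 [ 0.4909 -0.2548  0.0386] [-1.64 -1.32  2.76] [-0.17  0.13 -0.  ] 0.12177738931381712
scale 5.0
```

View pics/side_21c.png

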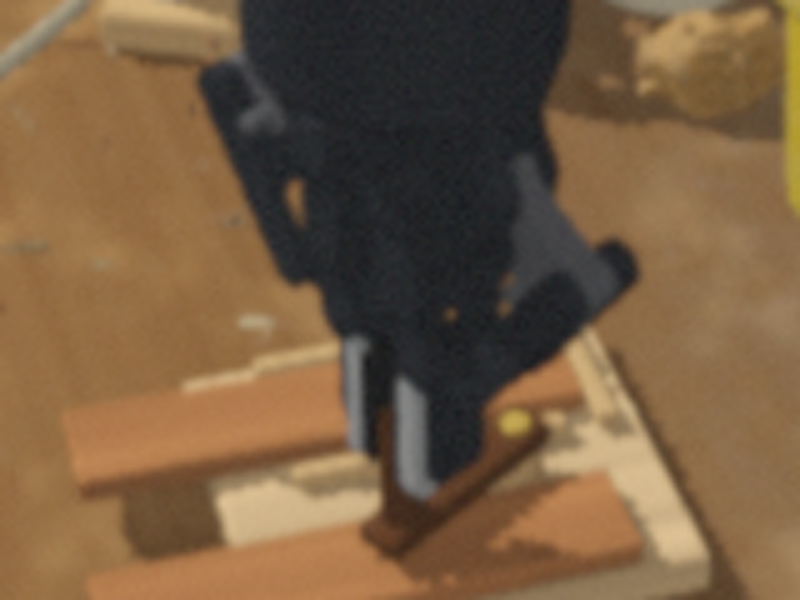

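>>> move_arm(steps=[-1,-0.26,0.54,0,0,0,-5,-1,-0.19,0.57,0,0,0,-5,-1,-0.11,0.59,0,0,0,-5,-1,-0.03,0.6,0,0,0,-5,-1,0.06,0.6,0,0,0,-5,-1,0.14,0.58,0,0,0,-5,-1,0.21,0.56,0,0,0,-5,-1,0.29,0.53,0,0,0,-5])

```text
t: 19.0
eef_pos: [0.4921, -0.2103, 0.0387]
tool_rot: [0.001, 0.99, -0.141, 0.001]
contact_force: [0.3, -4.2, 1.7]
gripper_width: 0.13
```

```bash
python3 look.py 22 side 240 240 400 360
```

```text
19.05 [ 0.4928 -0.209   0.0386] [-0.5  -2.59  3.66] [-0.58  0.21 -0.12] 0.12530853908513684
scale 5.0
```

View pics/side_22c.png

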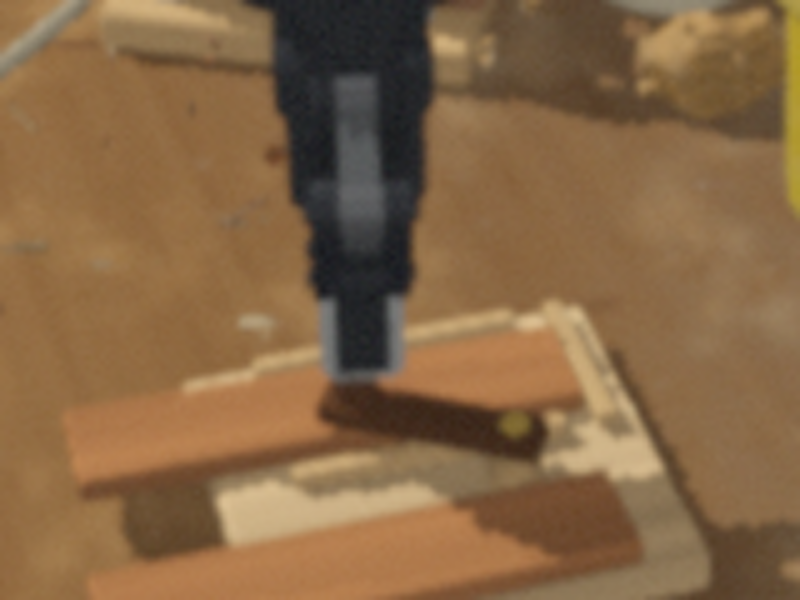

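Turning well. I'll continue the arc.

>>> move_arm(steps=[-1,0.36,0.48,0,0,0,-5,-1,0.42,0.43,0,0,0,-5,-1,0.47,0.37,0,0,0,-5,-1,0.52,0.3,0,0,0,-5,-1,0.55,0.23,0,0,0,-5,-1,0.58,0.15,0,0,0,-5,-1,0.55,0.07,0,0,0,-5,-1,0,0,0,0,0,0])

```text
t: 19.85
eef_pos: [0.5261, -0.1914, 0.0385]
tool_rot: [0.002, 0.902, -0.431, 0.001]
contact_force: [-1.9, -7.3, 3.0]
gripper_width: 0.127
```

```bash
python3 look.py 23 side 240 240 400 360; python3 look.py 23 top 300 180 460 300
```

```text
19.9 [ 0.5259 -0.1914  0.0385] [-1.1  -7.03  3.44] [-1.46  0.3  -0.13] 0.12304091947228528
scale 5.0
19.95 [ 0.5258 -0.1914  0.0385] [-1.74 -6.63  2.53] [-1.5   0.28 -0.06] 0.12782393296624758
scale 5.0
```

View pics/side_23c.png

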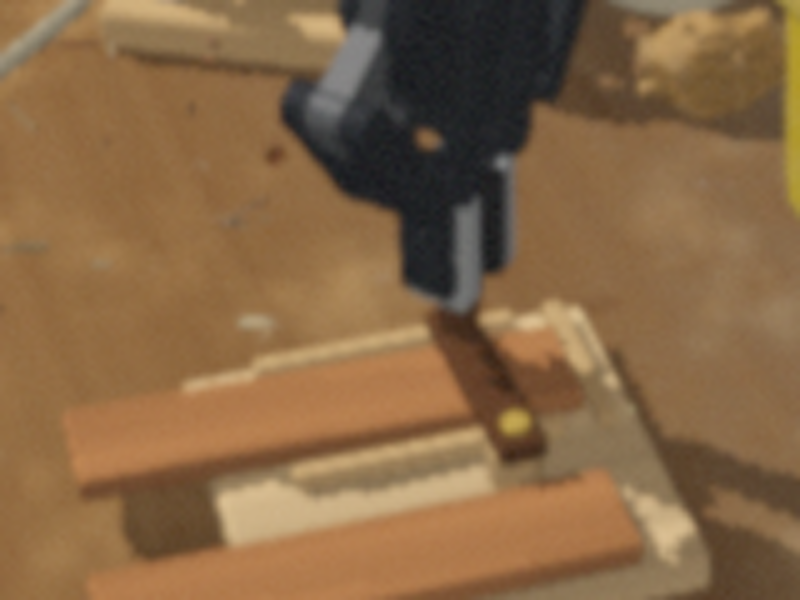

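View pics/top_23c.png

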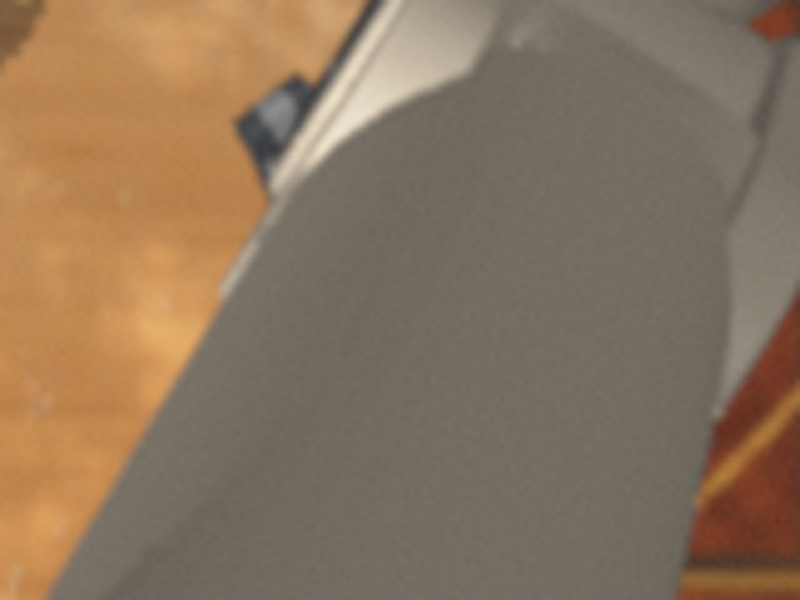

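>>> move_arm(steps=[-1,0,-0.2,0,0,0,0,-1,0.2,-0.03,0,0,0,-2,-1,0.2,0,0,0,0,-2,-1,0,0,0,0,0,0])

```text
t: 20.35
eef_pos: [0.5296, -0.1915, 0.0385]
tool_rot: [0.0, 0.887, -0.462, -0.0]
contact_force: [-2.8, -2.3, 6.4]
gripper_width: 0.127
```

```bash
cat > ang.py <<'E'
from h import *
import sys
C=pickle.load(open('c0.pkl','rb'))
# predicted bar top outline in side view for several angles
o=(.4804,-.2257,np.radians(176.65),0)
for th in (1.4,1.5,1.57,1.62):
    c,s=np.cos(-th),np.sin(-th)
    e=[(-48+c*x-s*y,10+s*x+c*y,30) for x,y in ((51,-7),(51,7),(-9,0),(0,0))]
    e.append((-48+44*c,10+44*s,63))
    print(th,((proj(C['side'],wpt(o,e))-[240,240])*5).round(0).tolist())
E
python3 ang.py; python3 look.py 24 side 240 240 400 360
```

```text
1.4 [[454.0, 307.0], [409.0, 322.0], [533.0, 448.0], [517.0, 427.0], [442.0, 235.0]]
1.5 [[472.0, 304.0], [425.0, 315.0], [530.0, 449.0], [517.0, 427.0], [457.0, 231.0]]
1.57 [[485.0, 302.0], [437.0, 312.0], [528.0, 449.0], [517.0, 427.0], [468.0, 229.0]]
1.62 [[494.0, 301.0], [445.0, 309.0], [526.0, 450.0], [517.0, 427.0], [476.0, 227.0]]
20.4 [ 0.5295 -0.1915  0.0385] [-3.53 -2.94  5.91] [-0.49  0.62 -0.2 ] 0.12239234597915623
scale 5.0
```

View pics/side_24c.png

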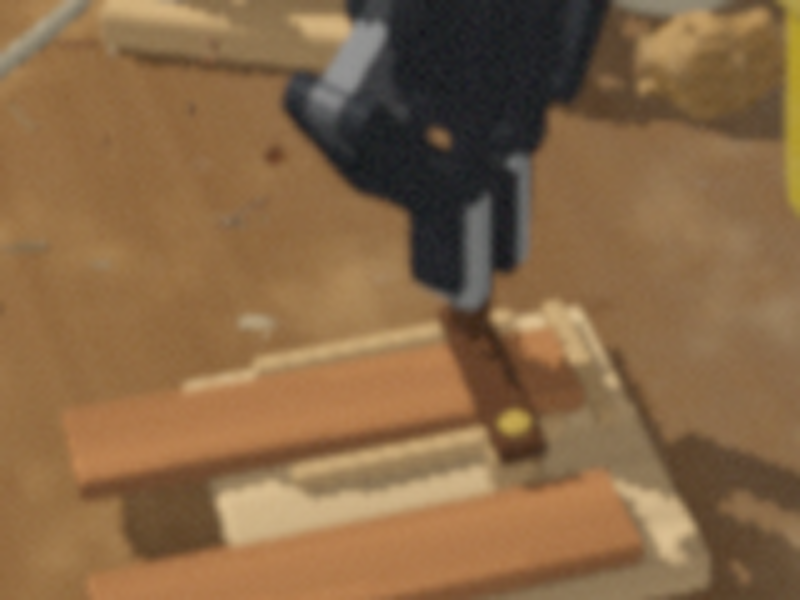

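>>> move_arm(steps=[-0.6,0,0,0,0,0,0,-0.4,0,0,0,0,0,0,-0.3,0,0,0,0,0,0,-0.3,0,0,0,0,0,0,-0.3,0,0,1,0,0,0,-0.3,0,0,2,0,0,0,-0.3,0,0,3,0,0,0,-0.3,0,0,3,0,0,0])

```text
t: 21.2
eef_pos: [0.5299, -0.1909, 0.1297]
tool_rot: [0.0, 0.887, -0.461, -0.0]
contact_force: [0.6, -0.1, 0.4]
gripper_width: 0.349
```

>>> move_arm(steps=[-0.3,0,0,3,0,0,0,-0.3,0,-3,2,0,0,0,-0.3,0,-4,0,0,0,0,-0.3,0,-4.5,0,0,0,0,-0.3,0,-4.5,0,0,0,0,-0.3,0,-4.5,0,0,0,0,-0.3,0,-3,0,0,0,0,-0.3,0,0,0,0,0,0])

```text
t: 22.0
eef_pos: [0.5277, -0.4316, 0.1792]
tool_rot: [0.002, 0.886, -0.464, 0.001]
contact_force: [-0.1, 0.9, 1.0]
gripper_width: 0.347
```

```bash
python3 look.py 25 side 230 120 430 390 ; python3 look.py 25 top 180 150 460 330
```

```text
22.05 [ 0.5288 -0.4285  0.1788] [-0.2   0.75  0.24] [ 0.08 -0.01 -0.02] 0.3485990853816907
scale 2.2222222222222223
22.1 [ 0.5298 -0.4262  0.1786] [-0.54  0.82  0.53] [ 0.08 -0.03  0.01] 0.3518528806066754
scale 2.857142857142857
```

View pics/side_25.png

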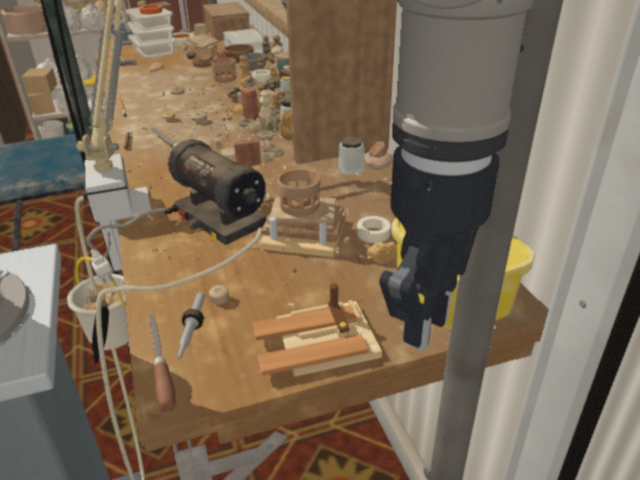

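View pics/top_25c.png

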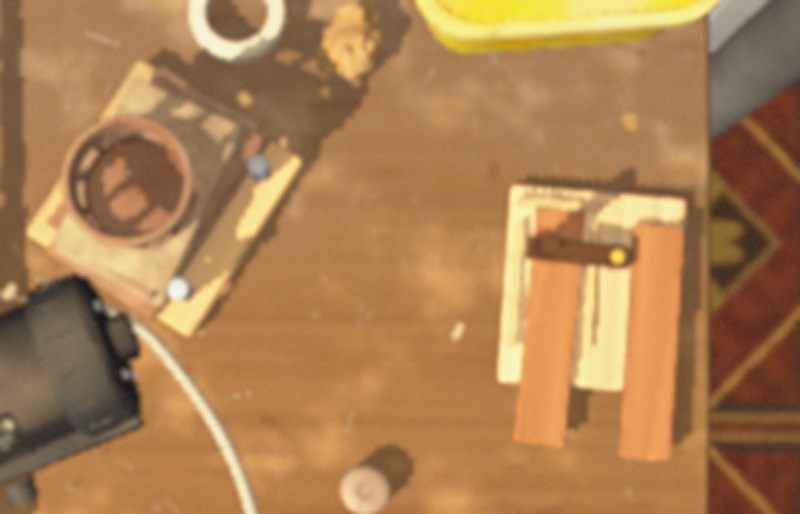

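```bash
python3 look.py 26 top 340 200 440 320; python3 look.py 26 side 240 270 400 390
```

```text
22.15 [ 0.5305 -0.4248  0.1784] [-0.06  0.58  1.  ] [-0.01 -0.07  0.01] 0.35027109434036474
scale 5.0
22.2 [ 0.5308 -0.4241  0.1784] [0.29 0.53 0.44] [ 0.06 -0.03 -0.02] 0.3456592019797069
scale 5.0
```

View pics/top_26c.png

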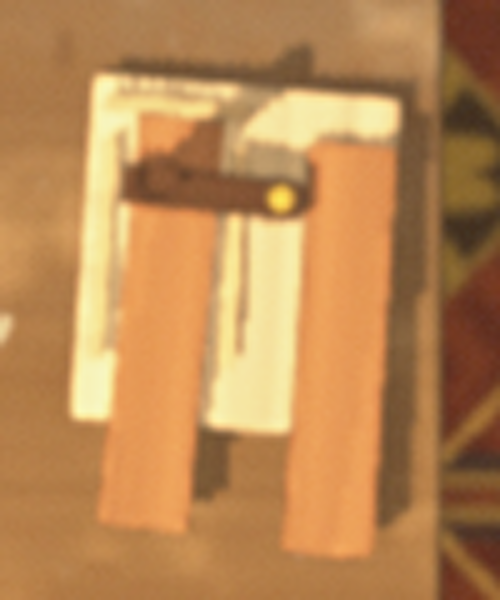

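View pics/side_26c.png

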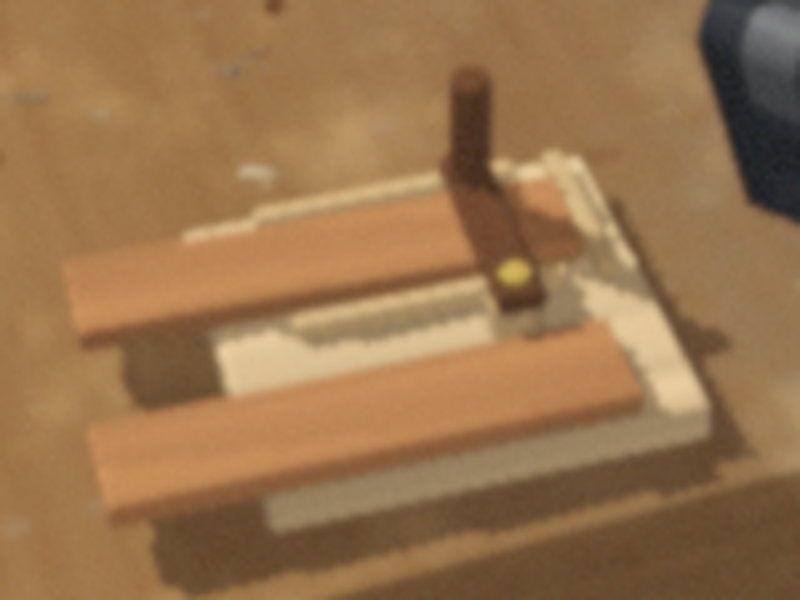

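```bash
python3 look.py 27 side 250 150 370 270
```

```text
22.25 [ 0.531  -0.4239  0.1784] [-0.31  0.1   0.02] [-0.03 -0.01 -0.02] 0.3520893387210065
scale 5.0
```

View pics/side_27c.png

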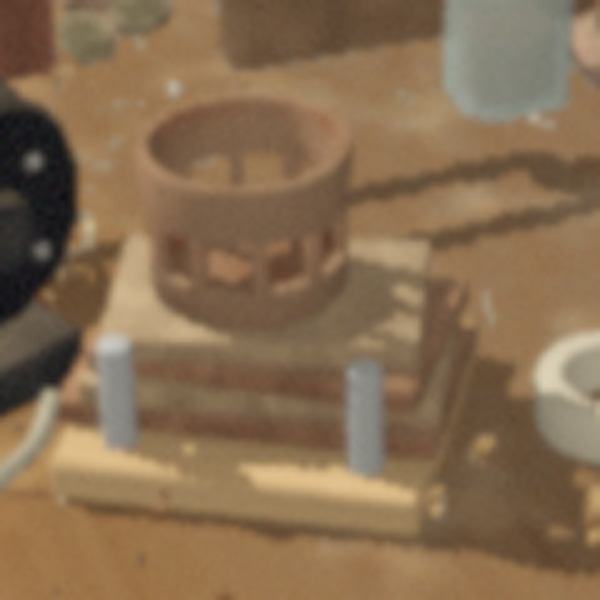

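The boards lie flat on the stand behind the pins (tops at 115,342 and 365,368 in the crop), and the cup is upright on them. I'm handing in.

```bash
python3 -c "
from station import order; print(order.hand_in())"
```

```text
the job is handed in; nothing more can be done
None
```

The job is done and was handed in at about 22 s of the 54 s allowed.

- **Drawing the stick:** I gripped its free end, took off the grip's small downward force (about 5 N), and drew it out level. The pull force fell to zero once the boards had settled.
- **Laying it down:** I set it in the channel and pushed it against the end stop until it held still at about 7.5 N, then released it.
- **Turning the catch:** I gripped the post and turned the catch from about -0.6 to roughly 1.6 rad.

**Last checks:** In both camera views the boards lie flat behind the pins with the cup upright. The stick lies flat between the lips at the stop, and the catch is across it. The tape roll, stone and clay disc look unmoved, and the gripper is clear.

**What disagreed:**
- The two cameras differed from each other by about 3–5 mm.
- The fingertips were about 25 mm higher in the pictures than the stated tool geometry gives, and moving down past the stated limit met no contact. I set heights by the pictures and the force readings instead.
- On the catch arc my estimate of the pivot was about 2 mm off, giving a sideways force of about 7 N. I corrected that before releasing.

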